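# Check and true a case frame by its two diagonals

## Task

Check the aluminium case frame in the jig for square with the spring-loaded sliding rule: seat its two pins first in the inside corners far-left and near-right and read the slide, then in far-right and near-left. Leave the rule seated in that second diagonal and, if the two readings differ, ease the frame's free near rail sideways along its length until both diagonals are equal to within 3 mm. Never let rule and frame press on each other with more than 25 N, leave everything else on the bench where it lies, and let go of everything at the end.

Things in the scene. Friction and masses are not known exactly. Their poses are not given: they have to be found in the camera images.
- jig: Fixed jig plate (260 x 264 mm, top 12 mm above the bench) carrying a frame of four aluminium rails, 12 mm thick, 30 mm high, tops 43 mm above the bench. Origin on the bench under the middle of the square frame's opening, 150 mm (x) by 200 mm (y). x points from near to far rail, y left along the rails. Two toggle clamps, tops 65 mm up, hold the far rail 45 mm either side of its middle.
- corner_far_left (a point): Inside corner of the frame at the left end of the far rail, at the rails' top edge. The far rail never moves: x 75, y 100 mm in the jig's frame, 43 mm above the bench.
- corner_far_right (a point): The same at the far rail's right end: x 75, y -100 mm in the jig's frame.
- corner_near_left (a point): Inside corner at the near (free) rail's left end, at the rails' top edge; moves with that rail; x -75, y 100 mm in the jig's frame when the frame is square. Each mm of shift alters one diagonal by about +0.8 mm and the other by about -0.8 mm.
- corner_near_right (a point): The same at the near rail's right end: x -75, y -100 mm in the jig's frame when square.
- rail_mid (a point): Middle of the near (free) rail's top face, 43 mm above the bench, 31 mm above the jig plate. It (12 mm thick, 224 mm long) can be gripped across its thickness here. The corner screws are only nipped: it shifts along the jig's y, at most 22 mm either way of square, the side rails swinging along, and stays where left. Shifting takes about 9 N, up to 3 N less or more with the rule in a diagonal.
- rule_grip (a point): Centre of the ribbed grip (60 mm along x, 24 wide, 30 high) astride the sliding rule, near its centre of mass. x points along the rule to the moving pin, z up. The rule's flat underside, which lies on the rail tops when seated, is 15 mm below. Beam 20 mm wide, 12 high. About 0.3 kg. Starts on a fixed slotted wooden rest, underside 34 mm above the bench, slot walls 7 mm higher: lift straight up.
- fixed_pin (a point): Tip of the fixed polished round steel pin (8 mm across, 16 mm long, pointing down) under the rule, 125 mm to -x of the grip's centre and 31 mm below it. Seated, a pin touches both walls of its corner: its axis is 4 mm from each wall, 5.7 mm from the corner.
- moving_pin (a point): Tip of the like pin under the end of the rule's sliding tongue, 87 mm plus the slide's value to +x of the grip's centre, 31 mm below it. Tongue and beam each reach 12 mm beyond their pin, and these ends lie on the rails when seated.
- slide (a joint): The rule's reading, m: extension of its tongue, 0 fully in, 0.05 fully out (start). Pin axes are 0.212 m plus this apart. A spring pushes the tongue out with 1.5 N when fully out, 3.5 N when fully in. Pin to pin the square frame's diagonal is 0.239 m, so the tongue must be pressed in to enter; the spring then holds the rule in the corners by itself.
- screw_tray: Grey tray of screws, 200 x 130 x 35 mm, fixed to the bench. Origin under its centre. Leave alone.
- dial_a: Black dial knob, 32 mm across, 17 mm high, lying on the jig plate inside the frame. Origin at its underside. Leave alone.
- dial_b: Another such knob on the bench. Leave alone.
- screwdriver: Screwdriver, 190 mm long, 26 mm thick, on the bench. Leave alone.
- bracket: Small steel angle bracket, 45 x 30 x 30 mm, on the bench. Leave alone.
- multimeter: Hand multimeter, 150 x 75 x 37 mm, lying on the bench. Leave alone.
- marker: Marker pen, 125 mm long, 14 mm thick, on the bench. Leave alone.
- tape_roll: Roll of tape, 80 mm across, 18 mm high, on the bench. Leave alone.

How it is judged:
On the way, in this order (a step that is already met when the one before it is completed fails the run):
1. the rule is seated across the first diagonal: one pin down in the far-left corner, the other in the near-right (((horizontal distance between fixed_pin and corner_far_left below 0.0082 m and z of each of fixed_pin, moving_pin in the frame of jig below 0.033 m and horizontal distance between moving_pin and corner_near_right below 0.0082 m) or (horizontal distance between moving_pin and corner_far_left below 0.0082 m and z of each of moving_pin, fixed_pin in the frame of jig below 0.033 m and horizontal distance between fixed_pin and corner_near_right below 0.0082 m))), for 0.3 s.
2. the rule is seated across the second diagonal: far-right and near-left corners (((horizontal distance between fixed_pin and corner_far_right below 0.0082 m and z of each of fixed_pin, moving_pin in the frame of jig below 0.033 m and horizontal distance between moving_pin and corner_near_left below 0.0082 m) or (horizontal distance between moving_pin and corner_far_right below 0.0082 m and z of each of moving_pin, fixed_pin in the frame of jig below 0.033 m and horizontal distance between fixed_pin and corner_near_left below 0.0082 m))), for 0.3 s.
At the end, for the whole second after the job is handed in: The rule stands at rest in the second diagonal (far-right, near-left), each pin's axis within 8.2 mm of its inside corner (5.7 = touching both walls) and its tip 10 mm or more below the rail tops; the near rail is within 1.9 mm of square (diagonals within 3 mm); nothing is held (((horizontal distance between fixed_pin and corner_far_right below 0.0082 m and z of each of fixed_pin, moving_pin in the frame of jig below 0.033 m and horizontal distance between moving_pin and corner_near_left below 0.0082 m) or (horizontal distance between moving_pin and corner_far_right below 0.0082 m and z of each of moving_pin, fixed_pin in the frame of jig below 0.033 m and horizontal distance between fixed_pin and corner_near_left below 0.0082 m)) and y of corner_near_left in the frame of jig between 0.0981 and 0.1019 m and linear speed of rule below 0.01 m/s and contact force between the fingers and anything else below 0.3 N).
It fails at once if rule and frame press on each other with more than 25 N (contact force between rule and jig above 25 N).
It fails at once if something else on the bench (knob, screwdriver, bracket, multimeter, pen, tape) is shifted by more than 20 mm (distance of any of dial_a, dial_b, screwdriver, bracket, multimeter, marker, tape_roll from where it was at the start of the episode above 0.02 m).
It also fails if it takes over 72 s, if anything falls off the work surface, if the arm or the gripper's body presses on something with over 40 N, if the wrist force passes 120 N, or if a joint passes its speed limit or range.

## Robot

A 6-joint arm with a two-finger parallel gripper is mounted at the origin on the work surface. World frame = base frame: x ahead of the robot, y to its left, z up, the work surface at z = 0. Lengths are in m, angles in rad, forces in N, time in s.
With the tool pointing down it reaches from about 0.325 to 0.9 m from the base axis. Payload 6.1 kg.
Tool frame: the origin (TCP) lies between the finger pads; the fingertips stand 11 mm ahead of it and the grasp point (between the pads) lies 8 mm behind it; z points along the fingers, y is the line along which they close (so a half turn about z gives the same grasp; the last joint's range is limited). The gripper opens to 87 mm and grips with 3 to 60 N. Pads are 19 mm wide; open, the fingers measure 117 mm over their backs; the gripper's body (75 mm by 190 mm) begins 51 mm behind the grasp point.
Start: joints at [-1.464, 0.22, 1.526, -0, 1.395, -0.126], TCP at [0.144, -0.608, 0.234] pointing down, gripper open.
Joint ranges: [-2.98, 2.98], [-0.91, 2.08], [0.09, 2.57], [-1.24, 4.39], [0.2, 2.65], [-2.68, 2.68]. Speed limits (rad/s): [2.57, 2.57, 3.01, 3.14, 3.14, 3.14].

## Interface

Orientations are given as a unit quaternion [w, x, y, z].
In Python, from rig import observe, snapshot, camera_info, job_done gives the robot as it stands.
- The arm moves only by the shell command python3 -m crank 'ROWS' [FORCE]. ROWS is JSON, a list of rows, each an object with "offset": the shift along the tool's x, y, z in units of 50 mm (1.0 is 50 mm), a list of three; "spin": the turn about the tool's z in units of 10 degrees (1.0 is 10 degrees); "claw": the finger opening in mm, from 0 to 87. In form: [{"offset": [tx, ty, tz], "spin": spin, "claw": claw}, ...]. A call has 1 to 20 rows; each row shifts and turns the commanded pose from where the row before left it, along the tool's axes as they then stand; what a row does not reach is not made up. A row lasts 1/8 s, in which the tool goes at most 62.5 mm and 10.7 degrees, less where a joint would pass 70% of its speed; a pose out of reach is approached as far as the arm can. A call is refused whole if a number of a shift passes 1 or a number of a turn 1, either way. A call with a gripper value outside its range is refused whole. The fingers move at their own pace and stop on an object; FORCE is the grip in N (left out, the last holds). Time passes only in rows, so rows that do not move let the fingers close. It gives the time, the measured TCP pose, the force, the opening and the grip force at its end, in the units of the state.
- observe(): the state, without advancing time (a new reading comes with each control period).
- snapshot(name): name is "side" or "top" or "wrist"; returns the picture (400x640x3 uint8, blue, green, red); there is no depth.
- camera_info(name): a dict with "fx", "fy", "cx", "cy" (pixels), "k1" (the pictures are not rectified: a ray, as slopes to the right and down, at radius r is drawn at 1 + k1 r^2 times it, then the intrinsics apply), "eye" and "attitude" of the camera in the world; the wrist camera has in their place "hand_eye" (4x4, takes a point from camera to tool coordinates, whose origin is the TCP and whose axes are the flange's). Camera axes: x right, y up, looking along -z (the intrinsics and any distortion apply to the point x, -y, -z); pixel columns grow to the right and rows downward; lengths in m; the calibration is good to about 2 mm. A picture is of the moment at which its call begins: read the wrist's pose just before it. camera_info takes no time and is no camera call.
- job_done(): hands the job in; it is judged then, once.
The state is a dict: "clock": time; "joints": joint angles; "joint_vel": joint speeds; "joint_torque": joint torques, N m; "position": TCP position; "ee_rot": TCP orientation; "wrist_force": force on the tool from outside, world axes, zero at the start; "moment": the same for the moment, N m; "opening": finger opening in m; "gripper_force": force on a finger pad.
Only numpy, scipy, OpenCV 4.12 (cv2) and the standard library are available. Lean on these libraries where they do the work, as an engineer would, in place of code of your own. Each camera call takes 0.05 s, during which the arm holds its last target. There are 200 camera calls.

## Working session

There is one attempt and no reset: what is moved stays moved. The work goes in short steps, Python scripts to look and compute and a shell command to move; the robot and the scene stay as the last step left them, time stands still between calls to the robot, and variables do not carry over. Pictures are saved under pics/ and viewed, at most 10 in all, crops included, and the job is handed in when it is done.

```bash
mkdir -p pics; ls
python3 - <<'E'
from rig import *
import cv2
o=observe(); print(o)
for n in ("top","side","wrist"):
    print(n,camera_info(n))
for n in ("top","side"):
    cv2.imwrite(f"pics/{n}0.png",snapshot(n))
E
```

```text
pics
{'clock': 0.0, 'joints': array([-1.46409767e+00,  2.21244541e-01,  1.52761655e+00,  3.43027363e-05,
        1.39469384e+00, -1.26126198e-01]), 'joint_vel': array([-0.00057408, -0.00030491, -0.00084876,  0.00091491,  0.0006549 ,
        0.00110277]), 'joint_torque': array([-5.63045239e-05, -4.94607711e+01, -3.87388551e+01,  6.98744226e-02,
        5.70596626e-02, -1.24030216e-04]), 'position': array([ 0.14413126, -0.60753647,  0.23242295]), 'ee_rot': array([-9.80928072e-04,  9.93231595e-01,  1.16146616e-01,  2.64127532e-05]), 'wrist_force': array([-0.01232181,  0.55772689,  0.5678988 ]), 'moment': array([-0.01066215,  0.03010123,  0.00405915]), 'gripper_force': 0.0, 'opening': 0.08719121586690942}
top {'fx': 369.1673795352886, 'fy': 369.1673795352886, 'cx': 323.12307797134366, 'cy': 190.8123680051426, 'k1': 0.007419636052524442, 'eye': array([ 0.37579406, -0.01853065,  1.07563373]), 'attitude': array([ 0.71076825,  0.0443942 , -0.04483581, -0.70059075])}
side {'fx': 367.9871384096693, 'fy': 367.9871384096693, 'cx': 319.28582020298785, 'cy': 204.29492342174555, 'k1': -0.023103408151631838, 'eye': array([-0.03605094,  0.72982667,  0.60416379]), 'attitude': array([-0.26154997, -0.16365151,  0.47428988,  0.82453557])}
wrist {'fx': 336.27077821594895, 'fy': 336.27077821594895, 'cx': 323.62803749632087, 'cy': 201.42005393173775, 'k1': -0.05909640951343113, 'hand_eye': array([[ 5.60043688e-04,  9.62139040e-01,  2.72558533e-01,
         7.46613439e-02],
       [ 9.99999837e-01, -5.08493498e-04, -2.59768609e-04,
         1.22732384e-03],
       [-1.11339278e-04,  2.72558634e-01, -9.62139168e-01,
        -1.50573455e-01],
       [ 0.00000000e+00,  0.00000000e+00,  0.00000000e+00,
         1.00000000e+00]])}
```

View pics/top0.png

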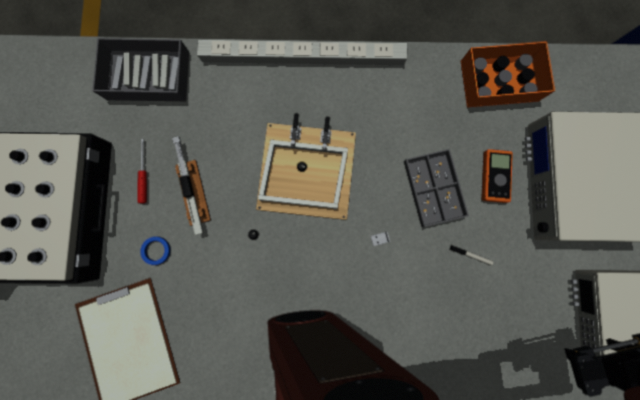

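View pics/side0.png

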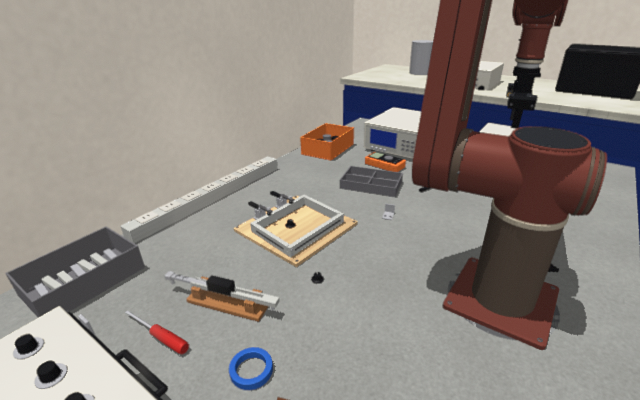

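The top view shows the rule at about (188,187) on its rest, with the jig opening centred at about (305,174). In that view +x is up and +y is left. Next I'll localise them roughly.

```bash
cat > h.py <<'E'
import numpy as np, cv2
from rig import *
from scipy.spatial.transform import Rotation as R
def rot(q): return R.from_quat([q[1],q[2],q[3],q[0]]).as_matrix()
def cam(n,o=None):
    c=camera_info(n)
    if n=="wrist":
        o=o or observe(); H=np.array(c["hand_eye"]); Rt=rot(o["ee_rot"])
        return c,Rt@H[:3,:3],Rt@H[:3,3]+o["position"]
    return c,rot(c["attitude"]),np.array(c["eye"])
def px2w(n,uv,z,o=None,C=None):
    c,Rc,e=C or cam(n,o)
    uv=np.atleast_2d(np.array(uv,float)); d=(uv-[c["cx"],c["cy"]])/[c["fx"],c["fy"]]; s=d.copy()
    for _ in range(8): s=d/(1+c["k1"]*(s**2).sum(1,keepdims=True))
    r=np.c_[s[:,0],-s[:,1],-np.ones(len(s))]@Rc.T
    t=(z-e[2])/r[:,2]
    return e+r*t[:,None]
def w2px(n,P,o=None,C=None):
    c,Rc,e=C or cam(n,o)
    p=(np.atleast_2d(P)-e)@Rc; s=np.c_[p[:,0],-p[:,1]]/-p[:,2:]
    s=s*(1+c["k1"]*(s**2).sum(1,keepdims=True)); return s*[c["fx"],c["fy"]]+[c["cx"],c["cy"]]
def yaw(o):
    m=rot(o["ee_rot"]); return np.arctan2(m[1,0],m[0,0])
def togo(P,psi,o=None):
    "tool-axis offset (units 50mm, in present axes), spin units to TCP P, yaw psi(deg)"
    o=o or observe(); d=rot(o["ee_rot"]).T@(np.array(P)-o["position"])/0.05
    dp=(psi-np.degrees(yaw(o))+180)%360-180
    return np.round(d,3),round(-dp/10,3)
E
python3 - <<'E'
from h import *
np.set_printoptions(precision=4,suppress=True)
print("grip top",px2w("top",[186,187],.079))
print("rule ends",px2w("top",[[178,138],[198,232]],.061))
print("rail outer corners",px2w("top",[[271,142],[352,149],[342,208],[261,202]],.043))
o=observe(); print(np.degrees(yaw(o)))
g=px2w("top",[186,187],.079)[0]
print(togo([g[0]-.03,g[1],.30],12,o))
E
```

```text
grip top [[0.5074 0.3549 0.079 ]]
rule ends [[0.6486 0.3926 0.061 ]
 [0.3864 0.3214 0.061 ]]
rail outer corners [[ 0.6457  0.1332  0.043 ]
 [ 0.6286 -0.0991  0.043 ]
 [ 0.4591 -0.0718  0.043 ]
 [ 0.4727  0.1557  0.043 ]]
13.337586317915989
(array([ 10.927, -17.196,  -1.316]), np.float64(0.134))
```

```bash
python3 -m crank '[{"offset":[0.75,-0.6,-0.13],"spin":0,"claw":87},{"offset":[0.75,-0.6,-0.13],"spin":0,"claw":87},{"offset":[0.75,-0.6,-0.13],"spin":0,"claw":87},{"offset":[0.75,-0.6,-0.13],"spin":0,"claw":87},{"offset":[0.75,-0.6,-0.13],"spin":0,"claw":87},{"offset":[0.75,-0.6,-0.13],"spin":0,"claw":87},{"offset":[0.75,-0.6,-0.13],"spin":0,"claw":87},{"offset":[0.75,-0.6,-0.13],"spin":0,"claw":87},{"offset":[0.75,-0.6,-0.13],"spin":0,"claw":87},{"offset":[0.75,-0.6,-0.13],"spin":0,"claw":87},{"offset":[0,0,0],"spin":0,"claw":87},{"offset":[0,0,0],"spin":0,"claw":87}]'
python3 - <<'E'
from h import *
o=observe();cv2.imwrite("pics/w0.png",snapshot("wrist"))
C=cam("wrist",o)
print(o["position"],w2px("wrist",[[0.507,.355,.079],[.55,.03,.012]],C=C), togo([0.48,.30,.30],12))
E
```

```text
clock: 1.6
position: [0.4395, -0.2298, 0.2981]
ee_rot: [-0.0, 0.993, 0.117, -0.001]
wrist_force: [0.8, -0.1, 1.2]
opening: 0.0869
gripper_force: 0.0
[ 0.43949143 -0.22978666  0.29805926] [[-138.29200463   15.81180435]
 [ 136.09973741   29.90741211]] (array([  3.235, -10.132,  -0.039]), np.float64(0.131))
```

Run:
```python
from h import *
print(togo([0.58,.03,.24],-4.5))
```

```text
(array([ 3.939, -4.416,  1.158]), np.float64(1.781))
```

```bash
python3 -m crank '[{"offset":[0.655,-0.735,0.19],"spin":0,"claw":87},{"offset":[0.655,-0.735,0.19],"spin":0,"claw":87},{"offset":[0.655,-0.735,0.19],"spin":0,"claw":87},{"offset":[0.655,-0.735,0.19],"spin":0,"claw":87},{"offset":[0.655,-0.735,0.19],"spin":0,"claw":87},{"offset":[0.655,-0.735,0.19],"spin":0,"claw":87},{"offset":[0,0,0],"spin":0.9,"claw":87},{"offset":[0,0,0],"spin":0.9,"claw":87},{"offset":[0,0,0],"spin":0,"claw":87},{"offset":[0,0,0],"spin":0,"claw":87}]'
python3 - <<'E'
from h import *
o=observe();cv2.imwrite("pics/w1.png",snapshot("wrist"))
print(o["position"],np.degrees(yaw(o)))
np.save("w1.npy",np.r_[o["position"],o["ee_rot"]])
E
```

```text
clock: 2.9
position: [0.5801, 0.0291, 0.2413]
ee_rot: [0.0, 0.999, -0.04, -0.0]
wrist_force: [0.0, -0.7, 0.5]
opening: 0.087
gripper_force: 0.0
[0.58005722 0.02909086 0.24134086] -4.579782096886445
```

View pics/w1.png

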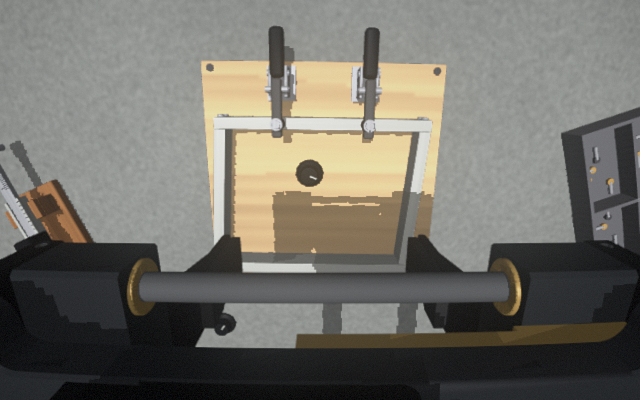

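The far rail is at rows 117–131 (columns 217–430). The near rail, at about row 263, is partly hidden by the fingers, so I'll back off 60 mm.

```bash
python3 -m crank '[{"offset":[-0.65,0,0],"spin":0,"claw":87},{"offset":[-0.65,0,0],"spin":0,"claw":87},{"offset":[0,0,0],"spin":0,"claw":87},{"offset":[0,0,0],"spin":0,"claw":87}]'
python3 - <<'E'
from h import *
o=observe();im=snapshot("wrist");cv2.imwrite("pics/w2.png",im)
print(o["position"],np.degrees(yaw(o)))
np.save("w2.npy",np.r_[o["position"],o["ee_rot"]])
cv2.imwrite("pics/w2c.png",cv2.resize(im[20:240,190:450],None,fx=2.7,fy=2.7,interpolation=cv2.INTER_CUBIC))
E
```

```text
clock: 3.45
position: [0.5161, 0.0351, 0.2421]
ee_rot: [0.0, 0.999, -0.04, 0.001]
wrist_force: [0.3, 0.0, -0.1]
opening: 0.0868
gripper_force: 0.0
[0.51607385 0.03513215 0.24206163] -4.638282574664616
```

View pics/w2c.png

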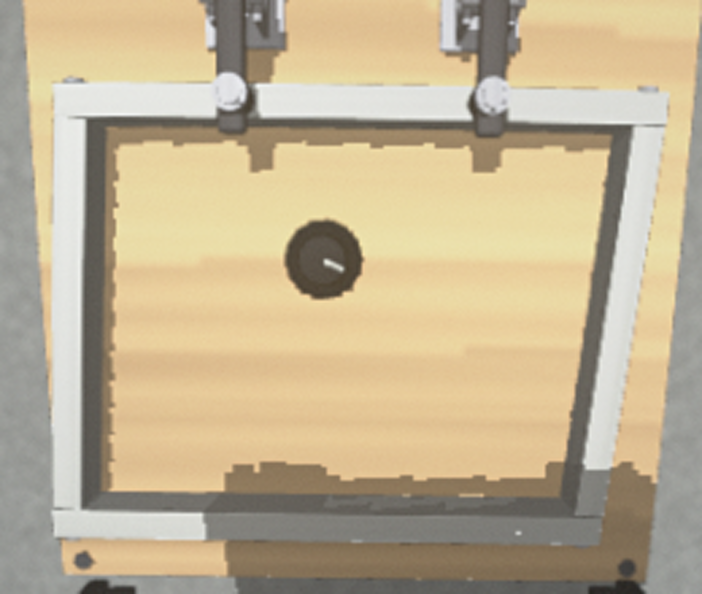

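The crop shows the inside corners at the rail tops at these crop pixels:
- far-left (86,117)
- far-right (633,125)
- near-left (83,509)
- near-right (576,516)

The knob is at (323,258).

```bash
cat > corners.py <<'E'
from h import *
np.set_printoptions(precision=4,suppress=True)
a=np.load("w2.npy"); o={"position":a[:3],"ee_rot":a[3:]}
uv=(np.array([[86,117],[633,125],[83,509],[576,516]])+.5)/2.7-.5+[190,20]
P=px2w("wrist",uv,.043,o); FL,FR,NL,NR=P[:,:2]
print(P); n=np.linalg.norm
print("far",n(FL-FR),"near",n(NL-NR),"L",n(FL-NL),"R",n(FR-NR),"d1",n(FL-NR),"d2",n(FR-NL))
y=(FL-FR)/n(FL-FR)+(NL-NR)/n(NL-NR); y/=n(y); x=np.array([y[1],-y[0]])
jy=np.degrees(np.arctan2(x[1],x[0]))
print("jig yaw",jy); c=(FL+FR)/2-.075*x
s=((NL+NR)/2-c)@y; print("centre",c,"near shift",s,"near x",((NL+NR)/2-c)@x)
print("knob",px2w("wrist",((323+.5)/2.7-.5+190,(258+.5)/2.7-.5+20),.029,o))
E
python3 corners.py
python3 - <<'E'
from h import *
print(togo([0.45,.338,.25],14))
E
```

```text
[[ 0.6412  0.1244  0.043 ]
 [ 0.6224 -0.0739  0.043 ]
 [ 0.4937  0.1488  0.043 ]
 [ 0.4748 -0.0498  0.043 ]]
far 0.19920194745901962 near 0.19957031106738632 L 0.14947303818274663 R 0.1495946651723544 d1 0.24095087959616684 d2 0.2572411208056125
jig yaw -5.430088311332002
centre [0.5572 0.0324] near shift 0.010175869508732081 near x -0.07418709343561662
knob [[0.5835 0.0436 0.029 ]]
(array([-1.812, -5.93 , -0.163]), np.float64(-1.865))
```

```bash
python3 -m crank '[{"offset":[-0.3,-0.99,0],"spin":0,"claw":87},{"offset":[-0.3,-0.99,0],"spin":0,"claw":87},{"offset":[-0.3,-0.99,0],"spin":0,"claw":87},{"offset":[-0.3,-0.99,0],"spin":0,"claw":87},{"offset":[-0.3,-0.99,0],"spin":0,"claw":87},{"offset":[-0.3,-0.99,0],"spin":0,"claw":87},{"offset":[0,0,0],"spin":-0.93,"claw":87},{"offset":[0,0,0],"spin":-0.93,"claw":87},{"offset":[0,0,0],"spin":0,"claw":87},{"offset":[0,0,0],"spin":0,"claw":87}]'
python3 - <<'E'
from h import *
o=observe();im=snapshot("wrist");cv2.imwrite("pics/w3.png",im)
print(o["position"],np.degrees(yaw(o)),o["joints"])
np.save("w3.npy",np.r_[o["position"],o["ee_rot"]])
cv2.imwrite("pics/w3c.png",cv2.resize(im[0:260,200:460],None,fx=2.3,fy=2.3,interpolation=cv2.INTER_CUBIC))
E
```

```text
clock: 4.75
position: [0.4503, 0.3388, 0.2414]
ee_rot: [0.0, 0.993, 0.12, -0.0]
wrist_force: [-0.2, -0.9, -0.1]
opening: 0.0868
gripper_force: 0.0
[0.45030675 0.33875853 0.24144429] 13.745822632712514 [5.05012445e-01 6.87252158e-02 1.68020966e+00 1.25993514e-05
 1.39272048e+00 1.83589668e+00]
```

View pics/w3c.png

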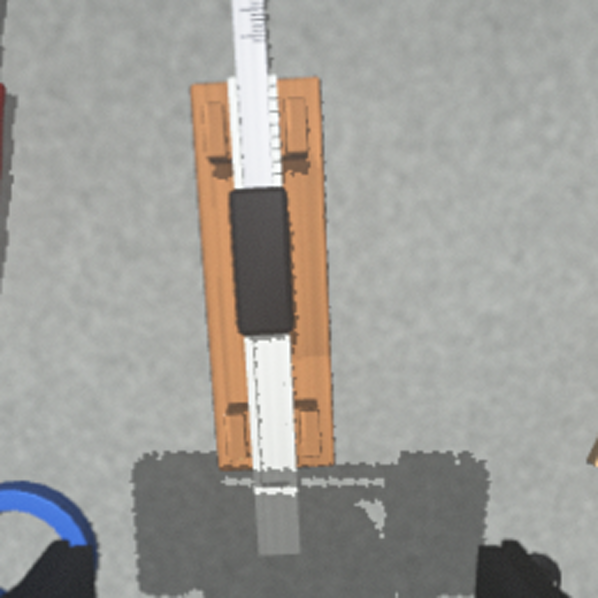

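The grip's top face has crop corners (231,188), (286,187), (293,333) and (239,335). The scaled tongue points to the far end, and the beam's near end is at about (278,553).

Run:
```python
from h import *
np.set_printoptions(precision=4,suppress=True)
a=np.load("w3.npy"); o={"position":a[:3],"ee_rot":a[3:]}
f=lambda q:(np.array(q)+.5)/2.3-.5+[200,0]
P=px2w("wrist",f([[231,188],[286,187],[293,333],[239,335]]),.064,o)[:,:2]
n=np.linalg.norm; print(P,n(P[0]-P[3]),n(P[1]-P[2]),n(P[0]-P[1]),n(P[2]-P[3]))
c=P.mean(0); d=(P[0]+P[1]-P[2]-P[3])
e=px2w("wrist",f([[277,554]]),.046,o)[0,:2]; print("near end",e,n(c-e))
d2=c-e
t=[np.degrees(np.arctan2(v[1],v[0])) for v in (d,d2)]
print("grip",c,"yaw",t)
print(togo([c[0],c[1],.15],t[1]))
```

```text
[[0.54   0.3818]
 [0.5456 0.3604]
 [0.4893 0.3435]
 [0.4831 0.3654]] 0.05918747633880452 0.05874186009833832 0.022180500415187307 0.02278208526963291
near end [0.3832 0.3249] 0.1366372349129506
grip [0.5145 0.3628] yaw [np.float64(16.37602321808005), np.float64(16.08557224096804)]
(array([ 1.363, -0.162,  1.829]), np.float64(-0.231))
```

```bash
python3 -m crank '[{"offset":[0.68,-0.08,0.6],"spin":-0.23,"claw":60},{"offset":[0.68,-0.055,0.6],"spin":0,"claw":60},{"offset":[0,0,0.6],"spin":0,"claw":60},{"offset":[0,0,0.6],"spin":0,"claw":60},{"offset":[0,0,0.6],"spin":0,"claw":60},{"offset":[0,0,0],"spin":0,"claw":60}]'; python3 -c "
from h import *
print(togo([.5145,.3628,.047],16.1))"
```

```text
clock: 5.55
position: [0.5118, 0.3616, 0.0885]
ee_rot: [0.001, 0.99, 0.14, -0.003]
wrist_force: [-0.1, -0.5, 0.1]
opening: 0.0601
gripper_force: 0.0
(array([ 0.063, -0.009,  0.829]), np.float64(0.003))
```

```bash
python3 -m crank '[{"offset":[0.06,-0.01,0.42],"spin":0,"claw":60},{"offset":[0,0,0.41],"spin":0,"claw":60},{"offset":[0,0,0],"spin":0,"claw":60},{"offset":[0,0,0],"spin":0,"claw":15},{"offset":[0,0,0],"spin":0,"claw":15},{"offset":[0,0,0],"spin":0,"claw":15},{"offset":[0,0,0],"spin":0,"claw":15},{"offset":[0,0,0],"spin":0,"claw":15},{"offset":[0,0,0],"spin":0,"claw":15}]' 15; python3 -c "
from h import *
o=observe();print(o['position'],np.degrees(yaw(o)))"
```

```text
clock: 6.68
position: [0.5166, 0.3646, 0.0504]
ee_rot: [-0.0, 0.99, 0.141, 0.0]
wrist_force: [-0.8, 0.3, 1.7]
opening: 0.0238
gripper_force: 15.0
[0.5166449  0.36456672 0.05044455] 16.245267419280633
```

The rule is gripped with 23.8 mm between the pads. It stays horizontal in the hand, so both pins would meet the rails at once. I'll lift it, turn to the first diagonal and press the fixed pin lightly on the left rail's top, so the rule pivots a few degrees in the grip with the moving pin down.

```bash
cat > plan.py <<'E'
from h import *
np.set_printoptions(precision=4,suppress=True)
GX=-.0025            # grip centre along tool x in the hand
JY=np.radians(-5.43); X=np.array([np.cos(JY),np.sin(JY)]); Y=np.array([-X[1],X[0]])
C=np.array([.5572,.0324])
def J(x,y): return C+x*X+y*Y
S=.0102
def seats(s=S):
    k=s/.15   # side walls: y=±.1+k*(.075-x)
    q=lambda sx,sy:J(sx*.071,sy*(.1-.004*np.hypot(1,k))+k*(.075-sx*.071))
    return dict(FL=q(1,1),FR=q(1,-1),NL=q(-1,1),NR=q(-1,-1))
def ang(a,b): d=b-a; return np.degrees(np.arctan2(d[1],d[0]))
def u(psi): return np.array([np.cos(np.radians(psi)),np.sin(np.radians(psi))])
def tcp_fixed(F,psi): return F+(.125-GX)*u(psi)
def tcp_moving(M,psi,ext): return M-(.087+ext+GX)*u(psi)
E
python3 - <<'E'
from plan import *
s=seats(); print(s,[np.linalg.norm(s['FL']-s['NR']),np.linalg.norm(s['FR']-s['NL'])])
p1=ang(s['NR'],s['FL']); p2=ang(s['FR'],s['NL']); print("psi1,2",p1,p2)
T=tcp_fixed(J(0.02,.106+S*.055/.15),p1); print("tilt TCP",T)
print(togo([*T,.12],p1))
print("ins",tcp_moving(s['FL']-.012*u(p1),p1,.05), tcp_moving(s['FL'],p1,.05-.0323))
E
```

```text
{'FL': array([0.637 , 0.1215]), 'FR': array([ 0.6188, -0.0696]), 'NL': array([0.4965, 0.1446]), 'NR': array([ 0.4784, -0.0466])} [np.float64(0.23109867413644036), np.float64(0.2466205417682134)]
psi1,2 46.65758669398401 119.72450866099837
tilt TCP [0.675  0.2325]
(array([ 2.302,  3.422, -1.391]), np.float64(-3.041))
ins [0.5364 0.015 ] [0.5668 0.0472]
```

```bash
python3 -m crank '[{"offset":[0,0,-0.4],"spin":0,"claw":15},{"offset":[0,0,-0.5],"spin":0,"claw":15},{"offset":[0,0,-0.5],"spin":0,"claw":15},{"offset":[0,0,0],"spin":0,"claw":15},{"offset":[0,0,0],"spin":0,"claw":15}]'
python3 - <<'E'
from plan import *
s=seats(); p1=ang(s['NR'],s['FL'])
T=tcp_fixed(J(0.02,.106+S*.055/.15),p1)
o=observe(); print(o['position'],o['wrist_force'],o['moment'],togo([*T,.12],p1,o))
E
```

```text
clock: 7.3
position: [0.5159, 0.364, 0.1194]
ee_rot: [0.0, 0.99, 0.141, -0.001]
wrist_force: [0.9, -0.5, -4.5]
opening: 0.0241
gripper_force: 15.0
[0.5159 0.364  0.1194] [ 0.9107 -0.4527 -4.5433] [-0.0507  0.0544  0.0138] (array([ 2.319,  3.415, -0.015]), np.float64(-3.042))
```

```bash
python3 -m crank '[{"offset":[0.39,0.57,0],"spin":0,"claw":15},{"offset":[0.39,0.57,0],"spin":0,"claw":15},{"offset":[0.39,0.57,0],"spin":0,"claw":15},{"offset":[0.39,0.57,0],"spin":0,"claw":15},{"offset":[0.38,0.57,0],"spin":0,"claw":15},{"offset":[0.38,0.57,0],"spin":0,"claw":15},{"offset":[0,0,0],"spin":-0.76,"claw":15},{"offset":[0,0,0],"spin":-0.76,"claw":15},{"offset":[0,0,0],"spin":-0.76,"claw":15},{"offset":[0,0,0],"spin":-0.76,"claw":15},{"offset":[0,0,0],"spin":0,"claw":15},{"offset":[0,0,0],"spin":0,"claw":15}]'
python3 - <<'E'
from plan import *
s=seats(); p1=ang(s['NR'],s['FL'])
T=tcp_fixed(J(0.02,.106+S*.055/.15),p1)
o=observe(); print(o['position'],o['wrist_force'],o['moment'],togo([*T,.082],p1,o))
c=snapshot("side");cv2.imwrite("pics/s1.png",c); print(w2px("side",[*tcp_fixed(J(0,0),p1)*0+T,.11]))
cv2.imwrite("pics/s1.png",c)
E
```

```text
clock: 8.8
position: [0.675, 0.2324, 0.1188]
ee_rot: [-0.0, 0.919, 0.395, -0.001]
wrist_force: [-0.3, -0.1, -2.9]
opening: 0.024
gripper_force: 15.0
[0.675  0.2324 0.1188] [-0.3046 -0.0859 -2.8709] [-0.0414  0.0157 -0.0276] (array([ 0.002, -0.   ,  0.736]), np.float64(-0.017))
[[214.768  214.6075]]
```

```bash
python3 -m crank '[{"offset":[0,0,0.36],"spin":0,"claw":15},{"offset":[0,0,0.36],"spin":0,"claw":15},{"offset":[0,0,0.06],"spin":0,"claw":15},{"offset":[0,0,0.06],"spin":0,"claw":15},{"offset":[0,0,0.04],"spin":0,"claw":15},{"offset":[0,0,0.04],"spin":0,"claw":15},{"offset":[0,0,0],"spin":0,"claw":15}]'; python3 -c "
from h import *
o=observe();print(o['position'],o['wrist_force'],o['moment'])"
```

```text
clock: 9.72
position: [0.676, 0.2326, 0.0746]
ee_rot: [0.0, 0.918, 0.396, 0.0]
wrist_force: [-0.2, 0.5, -2.6]
opening: 0.024
gripper_force: 15.0
[0.67600914 0.2326168  0.07457235] [-0.17748737  0.51808178 -2.61848285] [-0.10329191  0.00302403  0.05044658]
```

```bash
python3 -m crank '[{"offset":[0,0,0.06],"spin":0,"claw":15},{"offset":[0,0,0.06],"spin":0,"claw":15},{"offset":[0,0,0],"spin":0,"claw":15},{"offset":[0,0,0],"spin":0,"claw":15}]'; python3 -c "
from h import *
o=observe();print(o['position'],o['wrist_force'],o['moment'])"
```

```text
clock: 10.22
position: [0.6755, 0.2325, 0.0678]
ee_rot: [-0.0, 0.918, 0.396, -0.0]
wrist_force: [0.0, -0.1, -1.4]
opening: 0.0239
gripper_force: 15.0
[0.67547006 0.23250009 0.06779264] [ 1.33797797e-03 -1.03851388e-01 -1.39109076e+00] [-0.06736995  0.06856208 -0.01878456]
```

Run:
```python
from h import *
c=snapshot("side");cv2.imwrite("pics/s2.png",cv2.resize(c[160:300,110:360],None,fx=3.2,fy=3.2,interpolation=cv2.INTER_CUBIC))
```

```text
(no output)
```

View pics/s2.png

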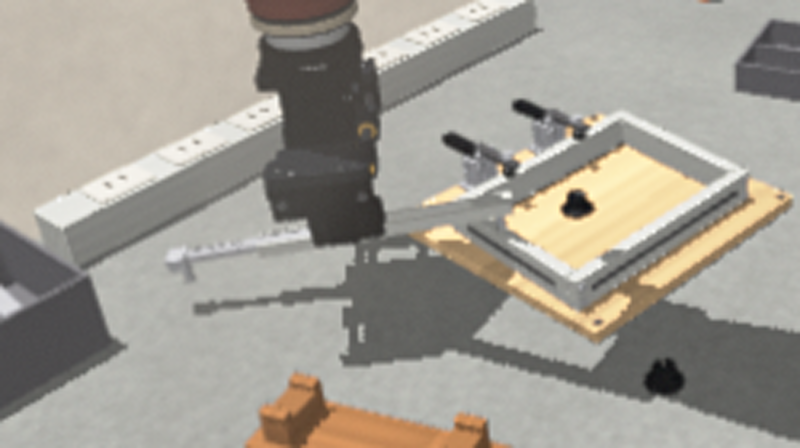

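The side view shows the fixed end resting on the left rail (crop 510,207) and the moving end, at about (172,258), hanging low. I'll work out the tilt from the tongue end's row.

Run:
```python
from plan import *
o=observe(); p=np.degrees(yaw(o)); 
E=o['position'][:2]+(.149+GX)*u(p); B=o['position'][:2]-(.137-GX)*u(p)
for nm,P in (("tip",E),("beam end",B)):
  for z in (.03,.04,.05,.06,.07):
    print(nm,z,(w2px("side",[*P,z])[0]-[110,160])*3.2)
```

```text
tip 0.03 [171.3094 276.6012]
tip 0.04 [168.5059 266.8341]
tip 0.05 [165.6755 256.9665]
tip 0.06 [162.8177 246.997 ]
tip 0.07 [159.9323 236.924 ]
beam end 0.03 [514.2944 234.8707]
beam end 0.04 [513.2791 225.2768]
beam end 0.05 [512.2543 215.5881]
beam end 0.06 [511.2199 205.8031]
beam end 0.07 [510.1757 195.9205]
```

```bash
python3 -m crank '[{"offset":[0,0,-0.5],"spin":0,"claw":15},{"offset":[0,0,-0.5],"spin":0,"claw":15},{"offset":[0,0,0],"spin":0,"claw":15}]' 20
python3 - <<'E'
from plan import *
s=seats(); p1=ang(s['NR'],s['FL'])
print(observe()['wrist_force'],togo([*tcp_moving(s['FL']-.012*u(p1),p1,.05),.085],p1))
E
```

```text
clock: 10.65
position: [0.6777, 0.2331, 0.1211]
ee_rot: [0.0, 0.918, 0.396, 0.003]
wrist_force: [0.2, 0.1, -2.5]
opening: 0.024
gripper_force: 20.0
[ 0.2387  0.0626 -2.4912] (array([-5.114,  0.939,  0.7  ]), np.float64(-0.002))
```

```bash
python3 -m crank '[{"offset":[-0.85,0.155,0],"spin":0,"claw":15},{"offset":[-0.85,0.155,0],"spin":0,"claw":15},{"offset":[-0.85,0.155,0],"spin":0,"claw":15},{"offset":[-0.85,0.155,0],"spin":0,"claw":15},{"offset":[-0.85,0.16,0],"spin":0,"claw":15},{"offset":[-0.85,0.16,0],"spin":0,"claw":15},{"offset":[0,0,0.25],"spin":0,"claw":15},{"offset":[0,0,0.25],"spin":0,"claw":15},{"offset":[0,0,0.2],"spin":0,"claw":15},{"offset":[0,0,0],"spin":0,"claw":15},{"offset":[0,0,0],"spin":0,"claw":15}]'
python3 - <<'E'
from plan import *
s=seats(); p1=ang(s['NR'],s['FL'])
print(observe()['wrist_force'],togo([*tcp_moving(s['FL']-.012*u(p1),p1,.05),.0735],p1))
c=snapshot("side");cv2.imwrite("pics/s3.png",cv2.resize(c[170:290,210:400],None,fx=4,fy=4,interpolation=cv2.INTER_CUBIC))
E
```

```text
clock: 12.02
position: [0.5351, 0.0154, 0.083]
ee_rot: [-0.0, 0.918, 0.396, 0.0]
wrist_force: [0.0, 0.1, -3.2]
opening: 0.0236
gripper_force: 20.0
[ 0.003   0.0804 -3.2087] (array([0.012, 0.026, 0.19 ]), np.float64(0.003))
```

View pics/s3.png

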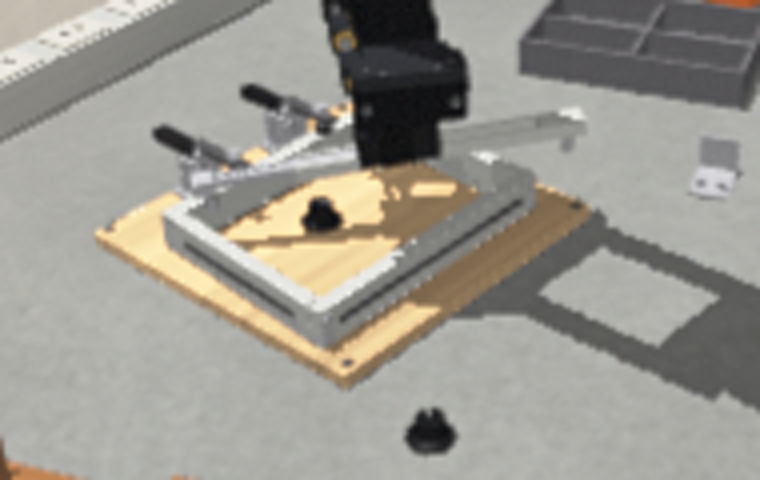

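The moving end is over the far-left corner (190,180), and the raised fixed end stands beyond the near-right corner (580,115). I'll lower it and push along the diagonal.

```bash
python3 -m crank '[{"offset":[0.01,0.025,0.1],"spin":0,"claw":15},{"offset":[0,0,0.09],"spin":0,"claw":15},{"offset":[0.1,0,0],"spin":0,"claw":15},{"offset":[0.1,0,0],"spin":0,"claw":15},{"offset":[0.1,0,0],"spin":0,"claw":15},{"offset":[0.1,0,0],"spin":0,"claw":15},{"offset":[0,0,0],"spin":0,"claw":15}]'
python3 - <<'E'
from plan import *
s=seats(); p1=ang(s['NR'],s['FL'])
o=observe();print(o['wrist_force'],o['moment'],rot(o['ee_rot']).T@o['wrist_force'],togo([*tcp_fixed(s['NR']+.004*u(p1),p1),.0735],p1))
E
```

```text
clock: 12.95
position: [0.5495, 0.0293, 0.0733]
ee_rot: [-0.0, 0.918, 0.396, -0.0]
wrist_force: [-1.9, -1.5, -2.9]
opening: 0.024
gripper_force: 20.0
[-1.9325 -1.4976 -2.9207] [-0.0956  0.3768  0.1876] [-2.4135 -0.3765  2.9225] (array([ 0.55 ,  0.007, -0.004]), np.float64(0.002))
```

```bash
python3 -m crank '[{"offset":[0.1,0,0],"spin":0,"claw":15},{"offset":[0.1,0,0],"spin":0,"claw":15},{"offset":[0.1,0,0],"spin":0,"claw":15},{"offset":[0.1,0,0],"spin":0,"claw":15},{"offset":[0.1,0,0],"spin":0,"claw":15},{"offset":[0.05,0,0],"spin":0,"claw":15},{"offset":[0,0,0],"spin":0,"claw":15}]'
python3 - <<'E'
from plan import *
s=seats(); p1=ang(s['NR'],s['FL'])
o=observe();print(o['moment'],rot(o['ee_rot']).T@o['wrist_force'],togo([*tcp_fixed(s['NR']+.004*u(p1),p1),.0735],p1))
E
```

```text
clock: 13.82
position: [0.5686, 0.0491, 0.0735]
ee_rot: [-0.0, 0.918, 0.396, -0.0]
wrist_force: [-3.8, -0.7, -4.2]
opening: 0.024
gripper_force: 20.0
[-0.2136  0.7041  0.2133] [-3.1539 -2.3071  4.159 ] (array([-0.001,  0.001, -0.001]), np.float64(-0.001))
```

```bash
python3 -m crank '[{"offset":[0,0,0.05],"spin":0,"claw":15},{"offset":[0,0,0.05],"spin":0,"claw":15},{"offset":[0,0,0.05],"spin":0,"claw":15},{"offset":[0,0,0.03],"spin":0,"claw":15},{"offset":[0,0,0],"spin":0,"claw":15}]' 12
python3 - <<'E'
from plan import *
s=seats(); p1=ang(s['NR'],s['FL'])
o=observe();print(o['moment'],rot(o['ee_rot']).T@o['wrist_force'],togo([*tcp_fixed(s['NR'],p1),.0594],p1))
c=snapshot("side");cv2.imwrite("pics/s4.png",cv2.resize(c[170:290,210:400],None,fx=4,fy=4,interpolation=cv2.INTER_CUBIC))
E
```

```text
clock: 14.45
position: [0.5691, 0.0493, 0.0648]
ee_rot: [-0.0, 0.918, 0.396, 0.001]
wrist_force: [-2.8, 1.9, -0.3]
opening: 0.0241
gripper_force: 12.0
[0.3725 0.388  0.0829] [-0.5381 -3.3045  0.3067] (array([-0.09 , -0.004,  0.107]), np.float64(-0.004))
```

View pics/s4.png

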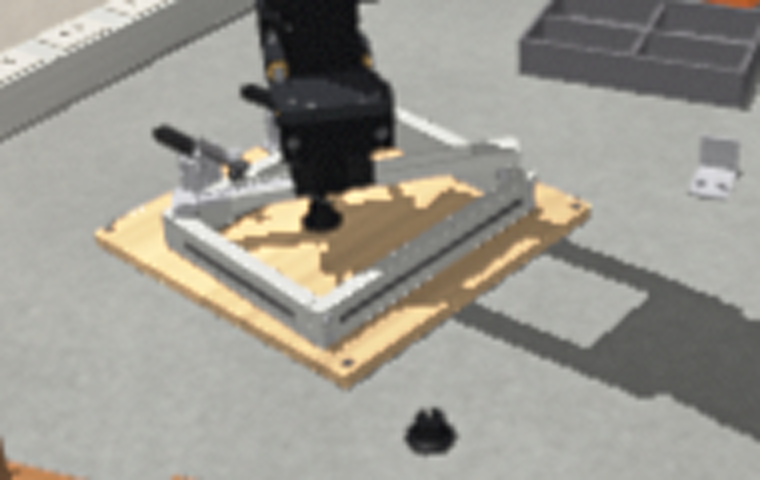

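The fixed end now sits at the near-right corner (510,150). The lateral force says the pins bear on one wall only, so I'll ease sideways and re-check.

```bash
python3 -m crank '[{"offset":[0,-0.02,0],"spin":0,"claw":15},{"offset":[0,-0.02,0],"spin":0,"claw":15},{"offset":[0,0,0],"spin":0,"claw":15},{"offset":[0,0,0],"spin":0,"claw":15}]'
python3 - <<'E'
from plan import *
o=observe();print(o['position'],o['moment'],rot(o['ee_rot']).T@o['wrist_force'])
E
python3 -m crank '[{"offset":[0,0,0.03],"spin":0,"claw":15},{"offset":[0,0,0.03],"spin":0,"claw":15},{"offset":[0,0,0],"spin":0,"claw":15}]'
python3 - <<'E'
from plan import *
o=observe();print(o['position'],o['moment'],rot(o['ee_rot']).T@o['wrist_force'])
E
```

```text
clock: 15.0
position: [0.5675, 0.0498, 0.0647]
ee_rot: [0.0, 0.918, 0.396, 0.0]
wrist_force: [-1.1, -3.7, -2.1]
opening: 0.0239
gripper_force: 12.0
[0.5675 0.0498 0.0647] [-0.6515 -0.0399 -0.2193] [-3.3958  1.7538  2.14  ]
clock: 15.38
position: [0.5672, 0.0503, 0.0614]
ee_rot: [0.0, 0.918, 0.396, 0.0]
wrist_force: [-0.7, -2.8, -1.8]
opening: 0.0241
gripper_force: 12.0
[0.5672 0.0503 0.0614] [-0.5482 -0.0047 -0.2051] [-2.5233  1.4495  1.7714]
```

```bash
python3 -m crank '[{"offset":[0,0.015,0.02],"spin":0,"claw":15},{"offset":[-0.03,0,0.02],"spin":0,"claw":15},{"offset":[-0.03,0,0],"spin":0,"claw":15},{"offset":[0,0,0],"spin":0,"claw":15},{"offset":[0,0,0],"spin":0,"claw":15}]'
python3 - <<'E'
from plan import *
s=seats(); p1=ang(s['NR'],s['FL'])
o=observe();print(o['position'],o['moment'],rot(o['ee_rot']).T@o['wrist_force'],togo([*tcp_fixed(s['NR'],p1),.0594],p1))
c=snapshot("side");cv2.imwrite("pics/s5.png",cv2.resize(c[170:290,210:400],None,fx=4,fy=4,interpolation=cv2.INTER_CUBIC))
E
```

```text
clock: 16.0
position: [0.566, 0.0481, 0.0596]
ee_rot: [-0.0, 0.918, 0.396, 0.001]
wrist_force: [1.7, 2.6, -3.4]
opening: 0.0239
gripper_force: 12.0
[0.566  0.0481 0.0596] [ 0.2423 -0.3995 -0.0003] [ 3.0223 -0.5384  3.3659] (array([-0.03 ,  0.024,  0.005]), np.float64(-0.002))
```

```bash
python3 -m crank '[{"offset":[0.03,0,0],"spin":0,"claw":15},{"offset":[0,0,0],"spin":0,"claw":26},{"offset":[0,0,0],"spin":0,"claw":32},{"offset":[0,0,0],"spin":0,"claw":50},{"offset":[0,0,0],"spin":0,"claw":50},{"offset":[0,0,-0.5],"spin":0,"claw":60},{"offset":[0,0,-1],"spin":0,"claw":60},{"offset":[-0.3,0,-1],"spin":0,"claw":60},{"offset":[-0.8,0,-0.6],"spin":0,"claw":60},{"offset":[-0.5,0,-0.3],"spin":0,"claw":60},{"offset":[0,0,0],"spin":0,"claw":60},{"offset":[0,0,0],"spin":0,"claw":60}]'
python3 - <<'E'
from h import *
o=observe();im=snapshot("wrist");cv2.imwrite("pics/w4.png",im)
print(o["position"],np.degrees(yaw(o)))
np.save("w4.npy",np.r_[o["position"],o["ee_rot"]])
cv2.imwrite("pics/w4c.png",cv2.resize(im[0:260,150:500],None,fx=2.2,fy=2.2,interpolation=cv2.INTER_CUBIC))
E
```

```text
clock: 17.55
position: [0.5119, -0.0091, 0.229]
ee_rot: [-0.0, 0.918, 0.396, 0.0]
wrist_force: [0.3, -1.0, 0.1]
opening: 0.0603
gripper_force: 0.0
[ 0.51185898 -0.00910141  0.22901854] 46.61985626978431
```

View pics/w4c.png

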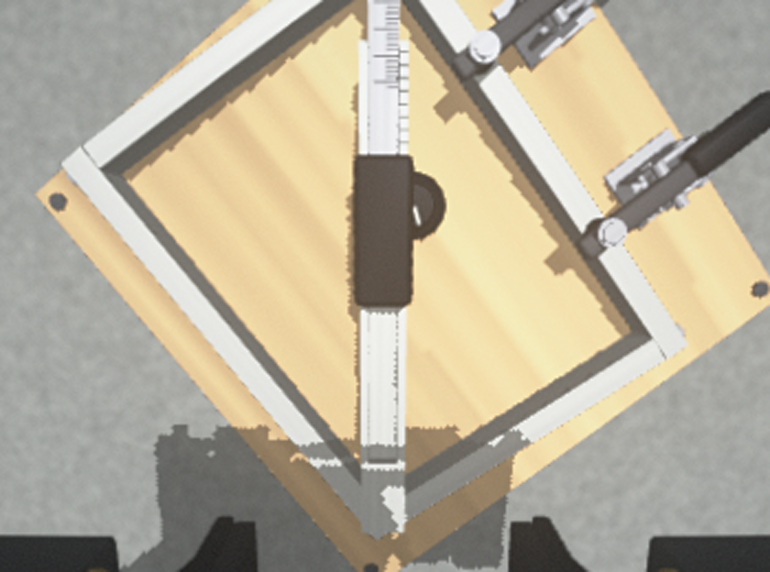

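The rule lies across the far-left/near-right diagonal. Its grip's crop corners are (357,155), (412,154), (411,305) and (357,305). The near-left inside corner is at (105,172) and the far-right one at about (645,336).

Run:
```python
from plan import *
n=np.linalg.norm
a=np.load("w4.npy"); o={"position":a[:3],"ee_rot":a[3:]}
f=lambda q:(np.array(q)+.5)/2.2-.5+[150,0]
P=px2w("wrist",f([[357,155],[412,154],[411,305],[357,305]]),.073,o)[:,:2]
print("sizes",n(P[0]-P[3]),n(P[1]-P[2]),n(P[0]-P[1]),n(P[2]-P[3]))
c=P.mean(0); d=P[0]+P[1]-P[2]-P[3]; p=np.degrees(np.arctan2(d[1],d[0]))
s=seats(); p1=ang(s['NR'],s['FL'])
print("grip",c,"yaw",p,"want",p1,"fixed pin",c-.125*u(p),"seat",s['NR'],"dist FLseat-fixed",n(s['FL']-c+.125*u(p)))
Q=px2w("wrist",f([[105,172],[645,336]]),.043,o)[:,:2]; print("NL",(Q[0]-C)@X,(Q[0]-C)@Y,"FR",(Q[1]-C)@X,(Q[1]-C)@Y)
print(togo([*c,.11],p))
```

```text
sizes 0.05827830718214365 0.05864999727716865 0.02151246088940633 0.022132880684186593
grip [0.5649 0.0446] yaw 46.487882717036875 want 46.65758669398401 fixed pin [ 0.4788 -0.046 ] seat [ 0.4784 -0.0466] dist FLseat-fixed 0.23040546559203792
NL -0.07327855849241488 0.10802697967766131 FR 0.0728256200454891 -0.09649282376791737
(array([1.509, 0.042, 2.371]), np.float64(0.016))
```

Step 1 is confirmed: the fixed pin is within 1 mm of its seat and reading 1 is about 18 mm. Next I'll regrasp and lift out.

```bash
python3 -m crank '[{"offset":[0.5,0.014,0.6],"spin":0,"claw":60},{"offset":[0.5,0.014,0.6],"spin":0,"claw":60},{"offset":[0.51,0.014,0.6],"spin":0,"claw":60},{"offset":[0,0,0.57],"spin":0,"claw":60},{"offset":[0,0,0.5],"spin":0,"claw":60},{"offset":[0,0,0.5],"spin":0,"claw":60},{"offset":[0,0,0],"spin":0,"claw":60},{"offset":[0,0,0],"spin":0,"claw":60}]' 15; python3 -c "
from h import *
print(togo([.5649,.0446,.0594],46.5))"
```

```text
clock: 18.6
position: [0.5654, 0.0445, 0.0612]
ee_rot: [-0.0, 0.918, 0.396, -0.0]
wrist_force: [-0.4, 0.5, 0.1]
opening: 0.0603
gripper_force: 0.0
(array([-0.005, -0.01 ,  0.035]), np.float64(0.017))
```

```bash
python3 -m crank '[{"offset":[0,0,0.035],"spin":0,"claw":26},{"offset":[0,0,0],"spin":0,"claw":20},{"offset":[0,0,0],"spin":0,"claw":15},{"offset":[0,0,0],"spin":0,"claw":15},{"offset":[0,0,0],"spin":0,"claw":15},{"offset":[0,0,0],"spin":0,"claw":15}]' 15; python3 -c "
from h import *
o=observe();print(o['position'])"
python3 -m crank '[{"offset":[0,0,-0.15],"spin":0,"claw":15},{"offset":[0,0,-0.25],"spin":0,"claw":15},{"offset":[0,0,-0.5],"spin":0,"claw":15},{"offset":[0,0,-0.3],"spin":0,"claw":15},{"offset":[0,0,0],"spin":0,"claw":15},{"offset":[0,0,0],"spin":0,"claw":15}]'
python3 - <<'E'
from plan import *
GX=0
s=seats(); p2=ang(s['FR'],s['NL']); T=s['FR']-.0104*u(p2)+.125*u(p2)
print(T,p2,togo([*T,.11],p2))
E
```

```text
clock: 19.35
position: [0.5638, 0.0453, 0.0596]
ee_rot: [-0.002, 0.918, 0.396, -0.001]
wrist_force: [-5.0, 4.8, 6.3]
opening: 0.0237
gripper_force: 15.0
[0.5638453  0.04531418 0.0595763 ]
clock: 20.1
position: [0.5647, 0.0438, 0.1187]
ee_rot: [-0.0, 0.918, 0.396, -0.0]
wrist_force: [-0.4, -0.2, -4.8]
opening: 0.024
gripper_force: 15.0
[0.562  0.0299] 119.72450866099837 (array([-0.24 ,  0.152,  0.175]), np.float64(-7.31))
```

```bash
python3 -m crank '[{"offset":[-0.24,0.15,0],"spin":0,"claw":15},{"offset":[0,0,0],"spin":-0.915,"claw":15},{"offset":[0,0,0],"spin":-0.915,"claw":15},{"offset":[0,0,0],"spin":-0.915,"claw":15},{"offset":[0,0,0],"spin":-0.915,"claw":15},{"offset":[0,0,0],"spin":-0.915,"claw":15},{"offset":[0,0,0],"spin":-0.91,"claw":15},{"offset":[0,0,0],"spin":-0.91,"claw":15},{"offset":[0,0,0],"spin":-0.91,"claw":15},{"offset":[0,0,0.3],"spin":0,"claw":15},{"offset":[0,0,0.3],"spin":0,"claw":15},{"offset":[0,0,0],"spin":0,"claw":15},{"offset":[0,0,0],"spin":0,"claw":15}]'
python3 - <<'E'
from plan import *
s=seats(); p2=ang(s['FR'],s['NL']); T=s['FR']+.1146*u(p2)
o=observe();print(o['position'],o['moment'],rot(o['ee_rot']).T@o['wrist_force'],togo([*T,.078],p2))
E
```

```text
clock: 21.72
position: [0.5622, 0.0301, 0.0889]
ee_rot: [-0.0, 0.503, 0.864, -0.0]
wrist_force: [-0.2, 0.9, -2.1]
opening: 0.0237
gripper_force: 15.0
[0.5622 0.0301 0.0889] [ 0.0037 -0.1806 -0.0231] [0.8944 0.3101 2.0937] (array([-0.001, -0.005,  0.218]), np.float64(-0.009))
```

```bash
python3 -m crank '[{"offset":[0,0,0.14],"spin":0,"claw":15},{"offset":[0,0,0.06],"spin":0,"claw":15},{"offset":[0,0,0.06],"spin":0,"claw":15},{"offset":[0,0,0.05],"spin":0,"claw":15},{"offset":[0,0,0.05],"spin":0,"claw":15},{"offset":[0,0,0.04],"spin":0,"claw":15},{"offset":[0,0,0],"spin":0,"claw":15},{"offset":[0,0,0],"spin":0,"claw":15}]' 12
python3 - <<'E'
from plan import *
o=observe();print(o['position'],o['moment'],rot(o['ee_rot']).T@o['wrist_force'])
c=snapshot("side");cv2.imwrite("pics/s6.png",cv2.resize(c[170:290,210:400],None,fx=4,fy=4,interpolation=cv2.INTER_CUBIC))
E
```

```text
clock: 22.72
position: [0.564, 0.0297, 0.0724]
ee_rot: [0.002, 0.502, 0.865, 0.0]
wrist_force: [-6.0, -1.8, 13.7]
opening: 0.024
gripper_force: 12.0
[0.564  0.0297 0.0724] [-0.2022  0.9145  0.0173] [  1.3544  -6.0901 -13.722 ]
```

Both pins were bearing on the rail tops because I had the excess length the wrong way round. Lifting off now, and I'll tilt with the fixed pin on the near rail and the moving end outside the frame, as before.

```bash
python3 -m crank '[{"offset":[0,0,-0.4],"spin":0,"claw":15},{"offset":[0,0,-0.5],"spin":0,"claw":15},{"offset":[0,0,0],"spin":0,"claw":15},{"offset":[0,0,0],"spin":0,"claw":15}]' 15
python3 - <<'E'
from plan import *
s=seats(); p2=ang(s['FR'],s['NL']); T=J(-.081,.05)+.125*u(p2)
o=observe();print(T,rot(o['ee_rot']).T@o['wrist_force'],o['moment'],togo([*T,.083],p2))
print("dial_b",px2w("top",[253,235],.017))
E
```

```text
clock: 23.28
position: [0.562, 0.0302, 0.1138]
ee_rot: [-0.0, 0.502, 0.865, -0.0]
wrist_force: [-0.4, -0.1, -2.9]
opening: 0.0239
gripper_force: 15.0
[0.4193 0.1984] [ 0.0762 -0.4187  2.9444] [-0.0125 -0.134   0.0019] (array([ 4.336, -0.812,  0.617]), np.float64(-0.004))
dial_b [[0.3806 0.1795 0.017 ]]
```

```bash
python3 -m crank '[{"offset":[0.72,-0.135,0],"spin":0,"claw":15},{"offset":[0.72,-0.135,0],"spin":0,"claw":15},{"offset":[0.72,-0.135,0],"spin":0,"claw":15},{"offset":[0.72,-0.135,0],"spin":0,"claw":15},{"offset":[0.72,-0.135,0],"spin":0,"claw":15},{"offset":[0.72,-0.135,0],"spin":0,"claw":15},{"offset":[0,0,0.31],"spin":0,"claw":15},{"offset":[0,0,0.31],"spin":0,"claw":15},{"offset":[0,0,0],"spin":0,"claw":15},{"offset":[0,0,0],"spin":0,"claw":15}]' 12; python3 -c "
from h import *
o=observe();print(rot(o['ee_rot']).T@o['wrist_force'],rot(o['ee_rot']).T@o['moment'])"
python3 -m crank '[{"offset":[0,0,0.06],"spin":0,"claw":15},{"offset":[0,0,0.06],"spin":0,"claw":15},{"offset":[0,0,0.06],"spin":0,"claw":15},{"offset":[0,0,0],"spin":0,"claw":15},{"offset":[0,0,0],"spin":0,"claw":15}]'; python3 -c "
from h import *
o=observe();print(rot(o['ee_rot']).T@o['wrist_force'],rot(o['ee_rot']).T@o['moment'])"
```

```text
clock: 24.52
position: [0.4205, 0.1971, 0.083]
ee_rot: [-0.0, 0.503, 0.864, -0.0]
wrist_force: [0.6, 0.5, -2.4]
opening: 0.0239
gripper_force: 12.0
[0.14148848 0.7449477  2.41591014] [-0.14663515 -0.09005953 -0.00714076]
clock: 25.15
position: [0.4202, 0.1978, 0.0743]
ee_rot: [0.0, 0.502, 0.865, 0.0]
wrist_force: [0.2, 0.8, -2.1]
opening: 0.0243
gripper_force: 12.0
[0.5405671  0.57955756 2.13754619] [-0.1346378  -0.065453    0.00273436]
```

```bash
python3 -m crank '[{"offset":[0,0,0.05],"spin":0,"claw":15},{"offset":[0,0,0.05],"spin":0,"claw":15},{"offset":[0,0,0],"spin":0,"claw":15},{"offset":[0,0,0],"spin":0,"claw":15}]'; python3 -c "
from h import *
o=observe();print(rot(o['ee_rot']).T@o['wrist_force'],rot(o['ee_rot']).T@o['moment'])"
python3 -m crank '[{"offset":[0,0,0.04],"spin":0,"claw":15},{"offset":[0,0,0.03],"spin":0,"claw":15},{"offset":[0,0,0],"spin":0,"claw":15},{"offset":[0,0,0],"spin":0,"claw":15}]'; python3 -c "
from plan import *
o=observe();print(rot(o['ee_rot']).T@o['wrist_force'],rot(o['ee_rot']).T@o['moment'])
c=snapshot('side');cv2.imwrite('pics/s7.png',c)
p=np.degrees(yaw(o))
for z in (.04,.05,.06,.07): print(z,w2px('side',[[*(o['position'][:2]+.149*u(p)),z],[*(o['position'][:2]-.137*u(p)),z]]))"
```

```text
clock: 25.65
position: [0.4201, 0.1977, 0.0692]
ee_rot: [-0.0, 0.502, 0.865, -0.0]
wrist_force: [-0.3, -0.9, -2.3]
opening: 0.0238
gripper_force: 12.0
[-0.67776748 -0.72278314  2.31033848] [-0.17321111 -0.16387339  0.00798964]
clock: 26.15
position: [0.4201, 0.1977, 0.0658]
ee_rot: [-0.0, 0.502, 0.865, -0.0]
wrist_force: [-0.2, -0.3, -3.3]
opening: 0.0238
gripper_force: 12.0
[-0.1837 -0.2948  3.2647] [-0.1349 -0.1051  0.0012]
0.04 [[289.7038 309.6088]
 [308.2714 232.0341]]
0.05 [[289.3992 306.087 ]
 [308.1363 228.9802]]
0.06 [[289.0905 302.5173]
 [307.9999 225.8956]]
0.07 [[288.7779 298.8986]
 [307.8622 222.7798]]
```

Run:
```python
import cv2
c=cv2.imread('pics/s7.png'); cv2.imwrite('pics/s7c.png',cv2.resize(c[195:335,215:375],None,fx=4.2,fy=4.2,interpolation=cv2.INTER_CUBIC))
```

```text
(no output)
```

View pics/s7c.png

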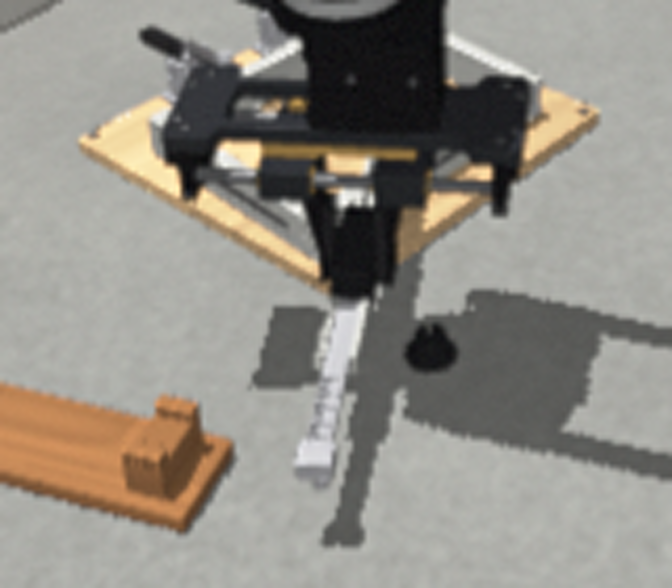

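The tongue end's top edge is at crop row 458, giving z of about 0.056 m. That is already below level, so the rule seems to be tilted from the earlier press. I'll go down in small steps until the fixed pin shows contact.

```bash
for i in 1; do python3 -m crank '[{"offset":[0,0,0.05],"spin":0,"claw":15},{"offset":[0,0,0],"spin":0,"claw":15},{"offset":[0,0,0],"spin":0,"claw":15}]'; done; python3 -c "
from h import *
o=observe();print(rot(o['ee_rot']).T@o['wrist_force'],rot(o['ee_rot']).T@o['moment'])"
python3 -m crank '[{"offset":[0,0,0.05],"spin":0,"claw":15},{"offset":[0,0,0],"spin":0,"claw":15},{"offset":[0,0,0],"spin":0,"claw":15}]'; python3 -c "
from h import *
o=observe();print(rot(o['ee_rot']).T@o['wrist_force'],rot(o['ee_rot']).T@o['moment'])"
```

```text
clock: 26.58
position: [0.4201, 0.1977, 0.0632]
ee_rot: [-0.0, 0.502, 0.865, -0.0]
wrist_force: [0.1, -0.3, -2.9]
opening: 0.0243
gripper_force: 12.0
[-0.32311222 -0.08511008  2.89778632] [-0.1195899  -0.13414854 -0.02658975]
clock: 26.95
position: [0.4201, 0.1977, 0.0607]
ee_rot: [-0.0, 0.502, 0.865, -0.0]
wrist_force: [0.2, -0.2, -1.3]
opening: 0.0239
gripper_force: 12.0
[-0.25847257  0.07749469  1.29078376] [-0.11981172 -0.16144626 -0.06701843]
```

```bash
python3 -m crank '[{"offset":[0,0,-0.5],"spin":0,"claw":15},{"offset":[0,0,-0.5],"spin":0,"claw":15},{"offset":[0,0,-0.1],"spin":0,"claw":15},{"offset":[0,0,0],"spin":0,"claw":15}]' 20
python3 - <<'E'
from plan import *
s=seats(); p2=ang(s['FR'],s['NL']); T=s['NL']-.142*u(p2)
print(T,togo([*T,.08],p2))
E
```

```text
clock: 27.45
position: [0.4201, 0.1977, 0.1155]
ee_rot: [0.0, 0.502, 0.865, 0.0]
wrist_force: [-0.2, 0.8, -2.4]
opening: 0.0239
gripper_force: 20.0
[0.5669 0.0212] (array([-4.521,  0.804,  0.71 ]), np.float64(-0.004))
```

```bash
python3 -m crank '[{"offset":[-0.75,0.135,0],"spin":0,"claw":15},{"offset":[-0.75,0.135,0],"spin":0,"claw":15},{"offset":[-0.75,0.135,0],"spin":0,"claw":15},{"offset":[-0.75,0.135,0],"spin":0,"claw":15},{"offset":[-0.76,0.135,0],"spin":0,"claw":15},{"offset":[-0.76,0.13,0],"spin":0,"claw":15},{"offset":[0,0,0.35],"spin":0,"claw":15},{"offset":[0,0,0.35],"spin":0,"claw":15},{"offset":[0,0,0.1],"spin":0,"claw":15},{"offset":[0,0,0.08],"spin":0,"claw":15},{"offset":[0,0,0],"spin":0,"claw":15},{"offset":[0,0,0],"spin":0,"claw":15}]'
python3 - <<'E'
from plan import *
s=seats(); p2=ang(s['FR'],s['NL']); T=s['NL']-.142*u(p2)
o=observe();print(rot(o['ee_rot']).T@o['wrist_force'],rot(o['ee_rot']).T@o['moment'],togo([*T,.0705],p2))
E
```

```text
clock: 28.95
position: [0.5676, 0.0215, 0.0725]
ee_rot: [0.001, 0.502, 0.865, 0.0]
wrist_force: [-0.3, 0.2, -3.1]
opening: 0.0237
gripper_force: 20.0
[ 0.3683 -0.176   3.0837] [-0.1522 -0.0499 -0.0194] (array([ 0.001, -0.014,  0.04 ]), np.float64(-0.001))
```

```bash
python3 -m crank '[{"offset":[0,-0.01,0.06],"spin":0,"claw":15},{"offset":[0.1,0,0],"spin":0,"claw":15},{"offset":[0.1,0,0],"spin":0,"claw":15},{"offset":[0.1,0,0],"spin":0,"claw":15},{"offset":[0,0,0],"spin":0,"claw":15},{"offset":[0,0,0],"spin":0,"claw":15}]'
python3 - <<'E'
from plan import *
s=seats(); p2=ang(s['FR'],s['NL']); T=s['FR']+.133*u(p2)
o=observe();print(rot(o['ee_rot']).T@o['wrist_force'],rot(o['ee_rot']).T@o['moment'],togo([*T,.0695],p2))
E
```

```text
clock: 29.7
position: [0.5595, 0.0342, 0.069]
ee_rot: [0.0, 0.502, 0.865, 0.0]
wrist_force: [3.2, -0.6, -2.8]
opening: 0.0241
gripper_force: 20.0
[-2.1237  2.4294  2.8178] [-0.4179 -0.3434  0.1986] (array([ 0.269,  0.001, -0.011]), np.float64(-0.004))
```

```bash
python3 -m crank '[{"offset":[0.09,0.015,0],"spin":0,"claw":15},{"offset":[0.09,0.015,0],"spin":0,"claw":15},{"offset":[0.09,0,0],"spin":0,"claw":15},{"offset":[0,0,0],"spin":0,"claw":15},{"offset":[0,0,0],"spin":0,"claw":15}]'
python3 - <<'E'
from plan import *
o=observe();print(rot(o['ee_rot']).T@o['wrist_force'],rot(o['ee_rot']).T@o['moment'])
E
```

```text
clock: 30.32
position: [0.5536, 0.0466, 0.0686]
ee_rot: [-0.0, 0.502, 0.865, -0.0]
wrist_force: [1.5, -1.1, -4.0]
opening: 0.024
gripper_force: 20.0
[-1.7524  0.7813  4.0113] [-0.1276 -0.6314 -0.0504]
```

```bash
python3 -m crank '[{"offset":[0,0,0.05],"spin":0,"claw":15},{"offset":[0,0,0.05],"spin":0,"claw":15},{"offset":[0,0,0.04],"spin":0,"claw":15},{"offset":[0,0,0],"spin":0,"claw":15}]' 12
python3 - <<'E'
from plan import *
o=observe();print(rot(o['ee_rot']).T@o['wrist_force'],rot(o['ee_rot']).T@o['moment'])
E
python3 -m crank '[{"offset":[0,0,0.03],"spin":0,"claw":15},{"offset":[0,0,0.03],"spin":0,"claw":15},{"offset":[0,0,0],"spin":0,"claw":15},{"offset":[0,0,0],"spin":0,"claw":15}]' 12
python3 - <<'E'
from plan import *
o=observe();print(rot(o['ee_rot']).T@o['wrist_force'],rot(o['ee_rot']).T@o['moment'])
E
```

```text
clock: 30.82
position: [0.5538, 0.0466, 0.0616]
ee_rot: [-0.0, 0.502, 0.865, 0.0]
wrist_force: [1.2, -1.5, -1.8]
opening: 0.0234
gripper_force: 12.0
[-1.8699  0.3463  1.7837] [-0.0829 -0.3613 -0.0605]
clock: 31.32
position: [0.5538, 0.0466, 0.0587]
ee_rot: [-0.0, 0.502, 0.865, -0.0]
wrist_force: [1.9, -1.5, -1.0]
opening: 0.0241
gripper_force: 12.0
[-2.2983  0.9148  0.9869] [-0.0683 -0.4338 -0.0383]
```

```bash
python3 -m crank '[{"offset":[0,0,0.04],"spin":0,"claw":15},{"offset":[0,0,0.03],"spin":0,"claw":15},{"offset":[0,0,0],"spin":0,"claw":15}]' 12
python3 - <<'E'
from plan import *
o=observe();print(rot(o['ee_rot']).T@o['wrist_force'],rot(o['ee_rot']).T@o['moment'])
E
python3 -m crank '[{"offset":[-0.04,0,0],"spin":0,"claw":15},{"offset":[-0.04,0,0],"spin":0,"claw":15},{"offset":[0,0,0],"spin":0,"claw":15},{"offset":[0,0,0],"spin":0,"claw":15}]' 12
python3 - <<'E'
from plan import *
s=seats(); p2=ang(s['FR'],s['NL'])
o=observe();print(rot(o['ee_rot']).T@o['wrist_force'],rot(o['ee_rot']).T@o['moment'],togo([*(s['FR']+.125*u(p2)),.0594],p2))
E
```

```text
clock: 31.7
position: [0.5541, 0.0465, 0.0568]
ee_rot: [0.0, 0.502, 0.865, -0.0]
wrist_force: [-4.0, -2.9, 9.7]
opening: 0.024
gripper_force: 12.0
[-0.5472 -4.9487 -9.7327] [ 0.8418 -0.0263 -0.0981]
clock: 32.2
position: [0.5565, 0.0432, 0.0568]
ee_rot: [0.001, 0.502, 0.865, 0.0]
wrist_force: [-2.3, -1.8, 8.8]
opening: 0.0239
gripper_force: 12.0
[-0.4641 -2.909  -8.7919] [ 0.4837 -0.0187 -0.2242] (array([-0.078, -0.036, -0.051]), np.float64(0.0))
```

```bash
python3 -m crank '[{"offset":[0,0,-0.06],"spin":0,"claw":15},{"offset":[-0.03,0,0],"spin":0,"claw":15},{"offset":[-0.03,0,0],"spin":0,"claw":15},{"offset":[0,0,0],"spin":0,"claw":15},{"offset":[0,0,0],"spin":0,"claw":15}]' 12
python3 - <<'E'
from plan import *
s=seats(); p2=ang(s['FR'],s['NL'])
o=observe();print(rot(o['ee_rot']).T@o['wrist_force'],rot(o['ee_rot']).T@o['moment'],togo([*(s['FR']+.125*u(p2)),.0594],p2))
E
```

```text
clock: 32.83
position: [0.5573, 0.0404, 0.0582]
ee_rot: [-0.0, 0.502, 0.865, -0.0]
wrist_force: [-0.2, -1.7, -1.5]
opening: 0.0241
gripper_force: 12.0
[-1.4043 -0.9738  1.4996] [-0.0508 -0.4397 -0.0217] (array([-0.021, -0.022, -0.025]), np.float64(-0.004))
```

```bash
python3 -m crank '[{"offset":[-0.025,0,0.02],"spin":0,"claw":15},{"offset":[0,0,0],"spin":0,"claw":15},{"offset":[0,0,0],"spin":0,"claw":26},{"offset":[0,0,0],"spin":0,"claw":32},{"offset":[0,0,0],"spin":0,"claw":50},{"offset":[0,0,0],"spin":0,"claw":50},{"offset":[0,0,-0.5],"spin":0,"claw":60},{"offset":[0,0,-1],"spin":0,"claw":60},{"offset":[-0.3,0,-1],"spin":0,"claw":60},{"offset":[-0.8,0,-0.6],"spin":0,"claw":60},{"offset":[-0.5,0,-0.3],"spin":0,"claw":60},{"offset":[0,0,0],"spin":0,"claw":60},{"offset":[0,0,0],"spin":0,"claw":60}]'
python3 - <<'E'
from plan import *
o=observe();im=snapshot("wrist");cv2.imwrite("pics/w5.png",im)
np.save("w5.npy",np.r_[o["position"],o["ee_rot"]])
ref=cv2.imread("pics/w4.png")   # tune mask on the known view
for nm,I in (("w4",ref),("w5",im)):
    a=np.load(nm+".npy"); oo={"position":a[:3],"ee_rot":a[3:]}
    m=(I.max(2)<75).astype(np.uint8)*255; m[235:]=0
    m=cv2.morphologyEx(m,cv2.MORPH_OPEN,np.ones((19,19),np.uint8))
    cs,_=cv2.findContours(m,cv2.RETR_EXTERNAL,cv2.CHAIN_APPROX_NONE)
    for c in cs:
        r=cv2.minAreaRect(c); print(nm,[np.round(v,1) for v in r],"world",px2w("wrist",[r[0]],.073,oo)[0][:2], cv2.contourArea(c))
print("w4 hand",(np.array([384,230])+.5)/2.2-.5+[150,0])
s=seats(); p2=ang(s['FR'],s['NL']); print("expect",s['FR']+.125*u(p2),w2px("wrist",[*(s['FR']+.125*u(p2)),.073]))
E
```

```text
clock: 34.45
position: [0.5967, -0.0294, 0.2261]
ee_rot: [-0.001, 0.502, 0.865, -0.0]
wrist_force: [0.3, 0.2, -0.1]
opening: 0.0596
gripper_force: 0.0
w4 hand [324.2727 104.2727]
expect [0.5568 0.0389] [[323.5809 100.6466]]
```

Run:
```python
from plan import *
s=seats(); p2=ang(s['FR'],s['NL'])
for nm in ("w4","w5"):
    I=cv2.imread(f"pics/{nm}.png"); print(I[104,324],I[104,352],I[104,300],I[75,324]) if nm=="w4" else print(I[100,323],I[100,300],I[100,345])
    a=np.load(nm+".npy"); oo={"position":a[:3],"ee_rot":a[3:]}
    m=(I.max(2)<75).astype(np.uint8)*255; m[235:]=0
    k=cv2.morphologyEx(m,cv2.MORPH_OPEN,np.ones((15,15),np.uint8))
    cs,_=cv2.findContours(k,cv2.RETR_EXTERNAL,cv2.CHAIN_APPROX_NONE)
    for c in cs:
        if cv2.contourArea(c)<600: continue
        r=cv2.minAreaRect(c); b=px2w("wrist",cv2.boxPoints(r),.073,oo)[:,:2]; cc=b.mean(0)
        e=[b[1]-b[0],b[2]-b[1]]; e=max(e,key=np.linalg.norm)
        print(nm,np.round(r[0],1),np.round(r[1],1),"world",cc,"axis",np.degrees(np.arctan2(e[1],e[0])))
print(p2,s)
```

```text
[76 84 95] [184 234 244] [164 218 241] [79 88 96]
[77 85 98] [147 194 228] [57 70 88]
119.72450866099837 {'FL': array([0.637 , 0.1215]), 'FR': array([ 0.6188, -0.0696]), 'NL': array([0.4965, 0.1446]), 'NR': array([ 0.4784, -0.0466])}
```

```bash
cat > grip.py <<'E'
from plan import *
def grip(nm):
    I=cv2.imread(f"pics/{nm}.png"); a=np.load(nm+".npy"); oo={"position":a[:3],"ee_rot":a[3:]}
    m=((I.max(2)<118)&(I[...,0]>60)).astype(np.uint8)*255; m[235:]=0
    k=cv2.morphologyEx(m,cv2.MORPH_OPEN,np.ones((17,17),np.uint8))
    for c in cv2.findContours(k,cv2.RETR_EXTERNAL,cv2.CHAIN_APPROX_NONE)[0]:
        if cv2.contourArea(c)<600: continue
        r=cv2.minAreaRect(c); b=px2w("wrist",cv2.boxPoints(r),.073,oo)[:,:2]; cc=b.mean(0)
        e=max([b[1]-b[0],b[2]-b[1]],key=np.linalg.norm)
        print(nm,np.round(r[0],1),np.round(r[1],1),"world",cc,"len",np.linalg.norm(e),"axis",np.degrees(np.arctan2(e[1],e[0])))
if __name__=="__main__": grip("w4"); grip("w5")
E
python3 grip.py
```

```text
w4 [249.  216.5] [35. 54.] world [0.4395 0.0196] len 0.051551249392310504 axis -43.35762781776155
w4 [323.5 104. ] [66. 25.] world [0.5631 0.0458] len 0.056390070201860584 axis -132.8460251254624
w5 [190.6 187.4] [89.6 38.8] world [ 0.4878 -0.0908] len 0.08062126118412387 axis -5.830499135673034
w5 [618.  197.8] [ 36.9 102.1] world [0.8531 0.1057] len 0.09427459744360406 axis 91.1588135423563
w5 [324.5  99. ] [66. 25.] world [0.5575 0.0398] len 0.055529573976384236 axis -59.74608725444551
w5 [96.5 58. ] [116. 193.] world [ 0.3627 -0.0284] len 0.17473841106763097 axis 26.542860941406673
```

Step 2 is confirmed: the grip is within 1 mm of where it should be, level, at 120°. Reading 2 is about 34 mm against 18 mm, so the near rail must go about 10 mm right. Next I'll grip the near rail at its middle.

Run:
```python
from plan import *
T=J(-.081,S); print(T,togo([*T,.16],90-5.43))
```

```text
[0.4775 0.0502] (array([ 2.555, -1.276,  1.324]), np.float64(3.515))
```

```bash
python3 -m crank '[{"offset":[0.64,-0.32,0],"spin":0,"claw":40},{"offset":[0.64,-0.32,0],"spin":0,"claw":40},{"offset":[0.64,-0.32,0],"spin":0,"claw":40},{"offset":[0.635,-0.315,0],"spin":0,"claw":40},{"offset":[0,0,0.33],"spin":0.88,"claw":40},{"offset":[0,0,0.33],"spin":0.88,"claw":40},{"offset":[0,0,0.33],"spin":0.88,"claw":40},{"offset":[0,0,0.33],"spin":0.87,"claw":40},{"offset":[0,0,0.7],"spin":0,"claw":40},{"offset":[0,0,0.7],"spin":0,"claw":40},{"offset":[0,0,0],"spin":0,"claw":40},{"offset":[0,0,0],"spin":0,"claw":40}]'
python3 - <<'E'
from plan import *
T=J(-.081,S); o=observe(); print(o['wrist_force'],togo([*T,.028],90-5.43))
E
```

```text
clock: 36.0
position: [0.479, 0.0498, 0.092]
ee_rot: [0.0, 0.739, 0.673, 0.0]
wrist_force: [-0.6, 0.4, 0.3]
opening: 0.04
gripper_force: 0.0
[-0.6361  0.4216  0.3159] (array([ 0.006, -0.031,  1.28 ]), np.float64(0.006))
```

```bash
python3 -m crank '[{"offset":[0,-0.03,0.4],"spin":0,"claw":40},{"offset":[0,0,0.4],"spin":0,"claw":40},{"offset":[0,0,0.3],"spin":0,"claw":40},{"offset":[0,0,0.16],"spin":0,"claw":40},{"offset":[0,0,0],"spin":0,"claw":25},{"offset":[0,0,0],"spin":0,"claw":15},{"offset":[0,0,0],"spin":0,"claw":5},{"offset":[0,0,0],"spin":0,"claw":5},{"offset":[0,0,0],"spin":0,"claw":5},{"offset":[0,0,0],"spin":0,"claw":5}]' 25
python3 - <<'E'
from plan import *
o=observe(); print(o['position'],rot(o['ee_rot']).T@o['wrist_force'],(o['position'][:2]-C)@X,(o['position'][:2]-C)@Y)
E
```

```text
clock: 37.25
position: [0.4772, 0.0495, 0.0287]
ee_rot: [-0.0, 0.74, 0.673, -0.0]
wrist_force: [-3.7, 0.2, 5.8]
opening: 0.012
gripper_force: 25.0
[0.4772 0.0495 0.0287] [-0.1075 -3.6928 -5.7632] -0.08125589516288492 0.009464125386693466
```

```bash
python3 -m crank '[{"offset":[-0.04,0,0],"spin":0,"claw":5},{"offset":[-0.04,0,0],"spin":0,"claw":5},{"offset":[-0.04,0,0],"spin":0,"claw":5},{"offset":[-0.04,0,0],"spin":0,"claw":5},{"offset":[-0.04,0,0],"spin":0,"claw":5},{"offset":[0,0,0],"spin":0,"claw":5},{"offset":[0,0,0],"spin":0,"claw":5}]'
python3 - <<'E'
from plan import *
o=observe(); print(o['position'],rot(o['ee_rot']).T@o['wrist_force'],(o['position'][:2]-C)@X,(o['position'][:2]-C)@Y)
E
```

```text
clock: 38.12
position: [0.4765, 0.0416, 0.0287]
ee_rot: [-0.001, 0.74, 0.673, 0.001]
wrist_force: [-1.8, 9.9, 6.2]
opening: 0.012
gripper_force: 25.0
[0.4765 0.0416 0.0287] [ 9.7064 -2.6819 -6.164 ] -0.08125396772952406 0.0015100973603904876
```

```bash
python3 -m crank '[{"offset":[-0.025,0,0],"spin":0,"claw":5},{"offset":[-0.02,0,0],"spin":0,"claw":5},{"offset":[0,0,0],"spin":0,"claw":5},{"offset":[0,0,0],"spin":0,"claw":5}]'
python3 - <<'E'
from plan import *
o=observe(); print(o['position'],rot(o['ee_rot']).T@o['wrist_force'],(o['position'][:2]-C)@X,(o['position'][:2]-C)@Y)
E
```

```text
clock: 38.62
position: [0.4763, 0.0395, 0.0287]
ee_rot: [-0.001, 0.74, 0.673, 0.001]
wrist_force: [-1.4, 11.0, 5.1]
opening: 0.0118
gripper_force: 25.0
[0.4763 0.0395 0.0287] [10.7983 -2.446  -5.0509] -0.0812532321027864 -0.0006379691202975444
```

```bash
python3 -m crank '[{"offset":[0.02,0,0],"spin":0,"claw":5},{"offset":[0.02,0,0],"spin":0,"claw":5},{"offset":[0,0,0],"spin":0,"claw":20},{"offset":[0,0,0],"spin":0,"claw":40},{"offset":[0,0,0],"spin":0,"claw":40},{"offset":[0,0,-0.5],"spin":0,"claw":40},{"offset":[0,0,-0.8],"spin":0,"claw":40},{"offset":[0,0,-0.9],"spin":0,"claw":60},{"offset":[0,0,-0.9],"spin":0,"claw":60},{"offset":[0,0,-0.9],"spin":0,"claw":87},{"offset":[0,0,0],"spin":0,"claw":87}]'; python3 -c "
from h import *
a=np.load('w2.npy');print(togo(a[:3],-4.64))"
```

```text
clock: 40.0
position: [0.4791, 0.039, 0.2328]
ee_rot: [0.003, 0.74, 0.673, 0.003]
wrist_force: [0.1, 0.2, -0.0]
opening: 0.0722
gripper_force: 0.0
(array([-0.007,  0.745, -0.18 ]), np.float64(8.922))
```

```bash
python3 -m crank '[{"offset":[0,0.745,-0.18],"spin":0,"claw":87},{"offset":[0,0,0],"spin":0.9,"claw":87},{"offset":[0,0,0],"spin":0.9,"claw":87},{"offset":[0,0,0],"spin":0.9,"claw":87},{"offset":[0,0,0],"spin":0.9,"claw":87},{"offset":[0,0,0],"spin":0.9,"claw":87},{"offset":[0,0,0],"spin":0.9,"claw":87},{"offset":[0,0,0],"spin":0.9,"claw":87},{"offset":[0,0,0],"spin":0.9,"claw":87},{"offset":[0,0,0],"spin":0.9,"claw":87},{"offset":[0,0,0],"spin":0.82,"claw":87},{"offset":[0,0,0],"spin":0,"claw":87},{"offset":[0,0,0],"spin":0,"claw":87}]'
cat > meas.py <<'E'
import sys
from grip import *
def edge(I,oo,rows_or_cols): pass
def pose(nm):
    a=np.load(nm+".npy"); return {"position":a[:3],"ee_rot":a[3:]}
def sweep(nm,vertical,line,span):
    "profile across an edge: line of world points at z=.043 in jig coords; returns jig coord of the strongest gradients"
    I=cv2.GaussianBlur(cv2.imread(f"pics/{nm}.png"),(0,0),.7).min(2).astype(np.float32)   # blue: white rail high, wood low
    t=np.arange(*span,.00025); pts=[]
    for l in line:
        w=np.array([[*(J(l,v) if vertical else J(v,l)),.043] for v in t])
        uv=w2px("wrist",w,pose(nm)).astype(np.float32)
        pr=cv2.remap(I,uv[:,0].copy(),uv[:,1].copy(),cv2.INTER_LINEAR).ravel()
        g=np.gradient(cv2.GaussianBlur(pr[:,None],(1,0x9),0).ravel()); pts.append((round(t[g.argmax()]*1e3,1),round(t[g.argmin()]*1e3,1)))
    return pts
if __name__=="__main__":
    for nm in ("w2","w6"):
        print(nm,"left rail edges (max,min grad) at x=50,20,-10,-30:",sweep(nm,True,(.05,.02,-.01,-.03),(.09,.13)))
        print(nm,"right rail at x=50,20,-10,-40,-60:",sweep(nm,True,(.05,.02,-.01,-.04,-.06),(-.125,-.08)))
E
python3 - <<'E'
from h import *
o=observe();im=snapshot("wrist");cv2.imwrite("pics/w6.png",im); print(o["position"],np.degrees(yaw(o)))
np.save("w6.npy",np.r_[o["position"],o["ee_rot"]])
E
python3 meas.py; python3 -c "
from grip import *
grip('w6')"
```

```text
clock: 41.62
position: [0.5132, 0.0357, 0.2365]
ee_rot: [-0.0, 0.999, -0.039, -0.001]
wrist_force: [-0.6, -0.7, -0.0]
opening: 0.0871
gripper_force: 0.0
[0.51315432 0.03574541 0.23647648] -4.459267189420929
w2 left rail edges (max,min grad) at x=50,20,-10,-30: [(np.float64(101.5), np.float64(113.3)), (np.float64(104.3), np.float64(116.0)), (np.float64(106.5), np.float64(118.0)), (np.float64(107.8), np.float64(119.3))]
w2 right rail at x=50,20,-10,-40,-60: [(np.float64(-90.2), np.float64(-98.0)), (np.float64(-88.0), np.float64(-95.5)), (np.float64(-86.2), np.float64(-93.5)), (np.float64(-103.5), np.float64(-91.5)), (np.float64(-102.2), np.float64(-90.0))]
w6 left rail edges (max,min grad) at x=50,20,-10,-30: [(np.float64(99.8), np.float64(111.5)), (np.float64(100.2), np.float64(112.3)), (np.float64(100.8), np.float64(112.5)), (np.float64(100.8), np.float64(112.5))]
w6 right rail at x=50,20,-10,-40,-60: [(np.float64(-86.0), np.float64(-100.0)), (np.float64(-91.5), np.float64(-99.2)), (np.float64(-91.5), np.float64(-99.0)), (np.float64(-110.7), np.float64(-99.0)), (np.float64(-111.0), np.float64(-118.8))]
```

Run:
```python
from meas import *
for nm in ("w2","w6"):
    xs=np.arange(-.035,.056,.005)
    L=np.array(sweep(nm,True,xs,(.09,.13)))
    xr=np.arange(-.05,.056,.005); Rr=np.array(sweep(nm,True,xr,(-.106,-.086)))
    ys=np.r_[np.arange(-.08,-.06,.005),np.arange(-.02,.03,.005),np.arange(.065,.08,.005)]
    F=np.array(sweep(nm,False,ys,(.066,.095))); N=np.array(sweep(nm,False,np.arange(-.08,.05,.01),(-.082,-.066)))
    def fit(t,v):
        t=np.asarray(t)*1e3; m=np.ones(len(t),bool)
        for _ in range(4):
            k=np.polyfit(t[m],v[m],1); r=abs(v-np.polyval(k,t)); m=r<max(.6,1.5*np.median(r))
        return np.round([k[0],k[1],m.sum()],4)
    print(nm,"left in/out",fit(xs,L[:,0]),fit(xs,L[:,1]),"right in",fit(xr,Rr[:,1]))
    print("  far max/min",fit(ys,F[:,0]),fit(ys,F[:,1]),"near",fit(np.arange(-.08,.05,.01),N[:,1]), fit(np.arange(-.08,.05,.01),N[:,0]))
```

```text
w2 left in/out [ -0.0787 105.5709  19.    ] [ -0.0665 117.4096  12.    ] right in [ -0.0727 -94.2182  22.    ]
  far max/min [ 0.003  75.1359 18.    ] [ 0.0012 86.728  16.    ] near [  0.0025 -74.7033  13.    ] [ -0.0264 -71.6656   7.    ]
w6 left in/out [ -0.0109 100.3621  19.    ] [ -0.0107 112.0754  19.    ] right in [ -0.0103 -99.2016  22.    ]
  far max/min [ 0.0011 75.218  18.    ] [ 0.0032 86.8608 16.    ] near [ -0.0013 -74.8264  13.    ] [ -0.0012 -72.3603   7.    ]
```

The side rails' slope leaves about 1.2 mm of shift, which is inside tolerance but close. One more nudge.

```bash
python3 -m crank '[{"offset":[-0.7,0,0],"spin":0,"claw":40},{"offset":[0,0,0.3],"spin":-0.9,"claw":40},{"offset":[0,0,0.3],"spin":-0.9,"claw":40},{"offset":[0,0,0.3],"spin":-0.9,"claw":40},{"offset":[0,0,0.3],"spin":-0.9,"claw":40},{"offset":[0,0,0.3],"spin":-0.9,"claw":40},{"offset":[0,0,0.3],"spin":-0.9,"claw":40},{"offset":[0,0,0.3],"spin":-0.9,"claw":40},{"offset":[0,0,0.3],"spin":-0.9,"claw":40},{"offset":[0,0,0.3],"spin":-0.9,"claw":40},{"offset":[0,0,0],"spin":-0.8,"claw":40},{"offset":[0,0,0],"spin":0,"claw":40},{"offset":[0,0,0],"spin":0,"claw":40}]'
python3 - <<'E'
from plan import *
T=J(-.081,0); o=observe(); print(togo([*T,.028],90-5.43))
E
```

```text
clock: 43.3
position: [0.4788, 0.0386, 0.1025]
ee_rot: [0.0, 0.742, 0.671, 0.0]
wrist_force: [-0.5, 0.2, 0.3]
opening: 0.04
gripper_force: 0.0
(array([ 0.026, -0.049,  1.49 ]), np.float64(-0.03))
```

```bash
python3 -m crank '[{"offset":[0.02,-0.045,0.4],"spin":-0.03,"claw":40},{"offset":[0,0,0.4],"spin":0,"claw":40},{"offset":[0,0,0.4],"spin":0,"claw":40},{"offset":[0,0,0.28],"spin":0,"claw":40},{"offset":[0,0,0],"spin":0,"claw":25},{"offset":[0,0,0],"spin":0,"claw":15},{"offset":[0,0,0],"spin":0,"claw":5},{"offset":[0,0,0],"spin":0,"claw":5},{"offset":[0,0,0],"spin":0,"claw":5},{"offset":[0,0,0],"spin":0,"claw":5}]' 25
python3 - <<'E'
from plan import *
o=observe(); print(o['position'],rot(o['ee_rot']).T@o['wrist_force'],(o['position'][:2]-C)@Y)
E
python3 -m crank '[{"offset":[-0.03,0,0],"spin":0,"claw":5},{"offset":[-0.03,0,0],"spin":0,"claw":5},{"offset":[0,0,0],"spin":0,"claw":5},{"offset":[0,0,0],"spin":0,"claw":5}]'
python3 - <<'E'
from plan import *
o=observe(); print(o['position'],rot(o['ee_rot']).T@o['wrist_force'],(o['position'][:2]-C)@Y)
E
```

```text
clock: 44.55
position: [0.4763, 0.0398, 0.0289]
ee_rot: [-0.0, 0.739, 0.674, -0.0]
wrist_force: [-4.0, -1.0, 5.7]
opening: 0.0118
gripper_force: 25.0
[0.4763 0.0398 0.0289] [-1.3161 -3.8587 -5.703 ] -0.00028793003360189713
clock: 45.05
position: [0.4762, 0.0388, 0.0289]
ee_rot: [-0.001, 0.739, 0.673, 0.001]
wrist_force: [-2.3, 9.5, 5.0]
opening: 0.0113
gripper_force: 25.0
[0.4762 0.0388 0.0289] [ 9.2904 -3.2037 -4.9968] -0.0012821971362754322
```

```bash
python3 -m crank '[{"offset":[-0.01,0,0],"spin":0,"claw":5},{"offset":[0,0,0],"spin":0,"claw":5},{"offset":[0.02,0,0],"spin":0,"claw":5},{"offset":[0.02,0,0],"spin":0,"claw":5},{"offset":[0,0,0],"spin":0,"claw":20},{"offset":[0,0,0],"spin":0,"claw":40},{"offset":[0,0,0],"spin":0,"claw":40},{"offset":[0,0,-0.5],"spin":0,"claw":40},{"offset":[0,0,-0.8],"spin":0,"claw":40},{"offset":[0,0,-0.9],"spin":0,"claw":60},{"offset":[0,0,-0.9],"spin":0,"claw":60},{"offset":[0,0,-0.9],"spin":0,"claw":87},{"offset":[0,0,0],"spin":0,"claw":87}]'
python3 -m crank '[{"offset":[0,0.745,-0.2],"spin":0,"claw":87},{"offset":[0,0,0],"spin":0.9,"claw":87},{"offset":[0,0,0],"spin":0.9,"claw":87},{"offset":[0,0,0],"spin":0.9,"claw":87},{"offset":[0,0,0],"spin":0.9,"claw":87},{"offset":[0,0,0],"spin":0.9,"claw":87},{"offset":[0,0,0],"spin":0.9,"claw":87},{"offset":[0,0,0],"spin":0.9,"claw":87},{"offset":[0,0,0],"spin":0.9,"claw":87},{"offset":[0,0,0],"spin":0.9,"claw":87},{"offset":[0,0,0],"spin":0.82,"claw":87},{"offset":[0,0,0],"spin":0,"claw":87},{"offset":[0,0,0],"spin":0,"claw":87}]'
python3 - <<'E'
from h import *
o=observe();im=snapshot("wrist");cv2.imwrite("pics/w7.png",im)
np.save("w7.npy",np.r_[o["position"],o["ee_rot"]])
from meas import *
nm="w7"
xs=np.arange(-.035,.056,.005);L=np.array(sweep(nm,True,xs,(.09,.13)))
xr=np.arange(-.05,.056,.005); Rr=np.array(sweep(nm,True,xr,(-.106,-.086)))
ys=np.arange(-.02,.03,.005);F=np.array(sweep(nm,False,np.r_[-.08:-.06:.005,ys,.065:.08:.005],(.066,.095)))
print("left in",np.polyfit(xs*1e3,L[:,0],1),"right in",np.polyfit(xr*1e3,Rr[:,1],1),"far",np.polyfit(np.r_[-.08:-.06:.005,ys,.065:.08:.005]*1e3,F[:,0],1))
# rule grip, both nudged views
for nm in ("w6","w7"):
    I=cv2.imread(f"pics/{nm}.png"); m=((I.max(2)<118)&(I[...,0]>60)).astype(np.uint8)*255; m[200:]=0
    k=cv2.morphologyEx(m,cv2.MORPH_OPEN,cv2.getStructuringElement(cv2.MORPH_ELLIPSE,(15,15)))
    for c in cv2.findContours(k,cv2.RETR_EXTERNAL,cv2.CHAIN_APPROX_NONE)[0]:
        r=cv2.minAreaRect(c); b=px2w("wrist",cv2.boxPoints(r),.073,pose(nm))[:,:2]; e=max([b[1]-b[0],b[2]-b[1]],key=np.linalg.norm)
        if 200<r[0][0]<430: print(nm,np.round(r[0],1),np.round(r[1],1),b.mean(0),np.linalg.norm(e),np.degrees(np.arctan2(e[1],e[0])))
s=seats(0.); p=ang(s['FR'],s['NL']); print("expect",s['FR']+.125*u(p),p)
E
```

```text
clock: 46.68
position: [0.479, 0.038, 0.2328]
ee_rot: [0.003, 0.739, 0.674, 0.003]
wrist_force: [-0.5, 0.0, -1.0]
opening: 0.0721
gripper_force: 0.0
clock: 48.3
position: [0.5131, 0.0348, 0.2375]
ee_rot: [-0.0, 0.999, -0.038, -0.001]
wrist_force: [0.2, -0.1, -0.1]
opening: 0.0872
gripper_force: 0.0
left in [-0.0025 99.8088] right in [ -0.0046 -99.8386] far [ 0.0014 75.2369]
w6 [325.4 136.4] [22.2 41.3] [0.5609 0.0293] 0.03773804793405904 -62.44363208057433
w7 [323.9 137. ] [22.1 42.7] [0.5603 0.0299] 0.03915486300689733 -63.84650875651651
expect [0.5543 0.0372] 121.05601207024965
```

The shift is now about 0.3 mm. Last, I'll check the rule's seating from the earlier aligned viewpoint.

```bash
python3 -m crank '[{"offset":[0,0,-0.3],"spin":-0.9,"claw":60},{"offset":[0,0,0],"spin":-0.9,"claw":60},{"offset":[0,0,0],"spin":-0.9,"claw":60},{"offset":[0,0,0],"spin":-0.9,"claw":60},{"offset":[0,0,0],"spin":-0.9,"claw":60},{"offset":[0,0,0],"spin":-0.9,"claw":60},{"offset":[0,0,0],"spin":-0.9,"claw":60},{"offset":[0,0,0],"spin":-0.9,"claw":60},{"offset":[0,0,0],"spin":-0.9,"claw":60},{"offset":[0,0,0],"spin":-0.9,"claw":60},{"offset":[0,0,0],"spin":-0.9,"claw":60},{"offset":[0,0,0],"spin":-0.9,"claw":60},{"offset":[0,0,0],"spin":-0.9,"claw":60},{"offset":[0,0,0],"spin":-0.85,"claw":60}]'; python3 -c "
from h import *
print(togo([.5967,-.0294,.2261],120.5))"
```

```text
clock: 50.1
position: [0.5134, 0.0348, 0.2531]
ee_rot: [-0.0, 0.49, 0.872, -0.0]
wrist_force: [-0.1, 0.5, 0.2]
opening: 0.0596
gripper_force: 0.0
(array([-1.965,  0.754,  0.54 ]), np.float64(0.087))
```

```bash
python3 -m crank '[{"offset":[-0.65,0.25,0.18],"spin":0,"claw":60},{"offset":[-0.65,0.25,0.18],"spin":0,"claw":60},{"offset":[-0.65,0.25,0.18],"spin":0,"claw":60},{"offset":[0,0,0],"spin":0,"claw":60},{"offset":[0,0,0],"spin":0,"claw":60}]'
python3 - <<'E'
from grip import *
o=observe();im=snapshot("wrist");cv2.imwrite("pics/w8.png",im)
np.save("w8.npy",np.r_[o["position"],o["ee_rot"]]); print(o["position"],np.degrees(yaw(o)))
grip("w5"); grip("w8")
s=seats(0.); p=ang(s['FR'],s['NL']); print("expect",s['FR']+.125*u(p),p)
E
```

```text
clock: 50.72
position: [0.5953, -0.0292, 0.226]
ee_rot: [-0.001, 0.492, 0.87, -0.0]
wrist_force: [0.4, 0.7, 0.0]
opening: 0.0597
gripper_force: 0.0
[ 0.5953 -0.0292  0.226 ] 121.02426488033446
w5 [190.6 187.4] [89.6 38.8] world [ 0.4877 -0.0908] len 0.0806212068072465 axis -5.830523570563473
w5 [618.  197.8] [ 36.9 102.1] world [0.8531 0.1057] len 0.0942738973921642 axis 91.15923140570195
w5 [324.5  99. ] [66. 25.] world [0.5574 0.0398] len 0.05552935553541795 axis -59.74608219368201
w5 [96.5 58. ] [116. 193.] world [ 0.3626 -0.0284] len 0.1747383535732502 axis 26.542791285704418
w8 [189.8 184.7] [88.2 39.7] world [ 0.4864 -0.0911] len 0.07908192980111006 axis -4.462356540062882
w8 [619.2 201.4] [36.8 93.2] world [0.8525 0.11  ] len 0.08636678729439683 axis 91.44670129709473
w8 [323.  100.5] [67. 26.] world [0.5542 0.0373] len 0.05644012540958459 axis -58.445852264626275
w8 [98. 56.] [196. 112.] world [ 0.3622 -0.0313] len 0.1769466815234812 axis 27.91330004917807
expect [0.5543 0.0372] 121.05601207024965
```

The grip is at (0.5542, 0.0373) against an expected (0.5543, 0.0372), so the rule is seated. Handing in.

```bash
python3 -c "
from rig import *
print(job_done())"
```

```text
the job is handed in; nothing more can be done
None
```

The job is handed in: the diagonals came out at about 18 mm and 34 mm (worked out from pin positions in the images, not read off the scale), so I eased the near rail about 11 mm right; my last measurement put it about 0.3 mm from square, with the rule seated in far-right/near-left and the gripper open and clear.

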